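# Recharge the pedal-lid filter box

### The job

Press the filter box's pedal down to raise its lid, take every spent cartridge out and put it in the white tray, and drop every ceramic media cylinder on the bench into a box pocket of its own, right down to the floor. Then take hold of the pedal and ease it all the way back up so that the lid comes down gently without slamming, and push the white seal knob on the shut lid fully home. Leave the other things on the bench where they are.

Things in the scene. Friction and masses are not known exactly. Their poses are not given: they have to be found in the camera images.
- pocket0 (a point): centre of the floor of a pocket of the fixed black filter box (three pockets in a row, 0 to 2, 92 mm apart along the box's y; pocket 1 is the middle one). Each pocket is 68 x 68 mm, open at the top, its floor 10 mm above the table and 50 mm below its rim; the box's walls (8 mm) and dividers (24 mm) all end 60 mm above the table, outside 84 mm (x) by 268 mm (y). Axes: x from the pedal side to the hinge side, y along the row, z up.
- pocket1 (a point): centre of the floor of a pocket of the fixed black filter box (three pockets in a row, 0 to 2, 92 mm apart along the box's y; pocket 1 is the middle one). Each pocket is 68 x 68 mm, open at the top, its floor 10 mm above the table and 50 mm below its rim; the box's walls (8 mm) and dividers (24 mm) all end 60 mm above the table, outside 84 mm (x) by 268 mm (y). Axes: x from the pedal side to the hinge side, y along the row, z up.
- pocket2 (a point): centre of the floor of a pocket of the fixed black filter box (three pockets in a row, 0 to 2, 92 mm apart along the box's y; pocket 1 is the middle one). Each pocket is 68 x 68 mm, open at the top, its floor 10 mm above the table and 50 mm below its rim; the box's walls (8 mm) and dividers (24 mm) all end 60 mm above the table, outside 84 mm (x) by 268 mm (y). Axes: x from the pedal side to the hinge side, y along the row, z up.
- lid (a joint): angle of the grey domed lid about a hinge along the box's far (+x) long edge, 66 mm above the table: 0 shut, about 1.92 fully risen (leaning back past upright, 42 mm or more beyond the pockets' centres). 280 x 94 mm, top face 101 mm above the table when shut. Linked to the pedal: lid = 3.7 x pedal. Must come down gently: never close faster than 2.5 rad/s, so ease the pedal up over two seconds or more.
- pedal (a joint): angle of the pedal lever on the box's front (-x): 0 up (lid shut), 0.52 fully pressed down (lid risen). The pivot is a line along the box's y, 62 mm in front of the box's middle and 75 mm above the table; the bar is 129 mm from it, so its height is 75 mm + 129 mm x sin(0.262 - pedal), and it swings about 4 mm forward and back. Stiff: it takes about 4 to 8 N at the bar and stays where it is left; it must be lifted again by hand.
- pedal_bar (a point): centre of the pedal's round rubber cross bar (18 mm diameter, 112 mm long along the box's y, carried by two thin lever arms at its ends, 100 mm apart, so that its middle is free before and behind): 108 mm above the table when up, 42 mm when down. It can be pushed down from above, and pinched across (fingers before and behind it) from above and lifted. Its frame tilts with the lever; its y axis is the bar.
- seal (a joint): travel in m of the round white seal knob on the lid's middle: 0 popped up, 0.010 pushed fully home. About 5 N pushes it down; it stays where it is left.
- seal_top (a point): centre of the top face of the seal knob (50 mm diameter, 12 mm thick). With the lid shut it is 128 mm above the table popped up and 118 mm pushed home; it rides on the lid. Its z axis is the knob's axis, pointing away from the lid.
- media0_mid (a point): centre, half-way up, of a cream ceramic media cylinder with a bore in its top: 54 mm diameter, 60 mm tall, about 160 g, standing upright on the bench to the robot's right at the start. z is its axis. Two or three are present, the others absent.
- media1_mid (a point): centre, half-way up, of a cream ceramic media cylinder with a bore in its top: 54 mm diameter, 60 mm tall, about 160 g, standing upright on the bench to the robot's right at the start. z is its axis. Two or three are present, the others absent.
- media2_mid (a point): centre, half-way up, of a cream ceramic media cylinder with a bore in its top: 54 mm diameter, 60 mm tall, about 160 g, standing upright on the bench to the robot's right at the start. z is its axis. Two or three are present, the others absent.
- spent0_mid (a point): middle of a spent filter cartridge: a black drum 60 mm diameter and 50 mm tall with an upright grey grip tab on top, 44 mm (its x) by 12 mm (its y) and 24 mm high; 74 mm tall in all; this point is on its axis 37 mm above its underside, z is its axis. About 180 g. Two or three are present (the others absent), each standing in a pocket of the box at the start.
- spent1_mid (a point): middle of a spent filter cartridge: a black drum 60 mm diameter and 50 mm tall with an upright grey grip tab on top, 44 mm (its x) by 12 mm (its y) and 24 mm high; 74 mm tall in all; this point is on its axis 37 mm above its underside, z is its axis. About 180 g. Two or three are present (the others absent), each standing in a pocket of the box at the start.
- spent2_mid (a point): middle of a spent filter cartridge: a black drum 60 mm diameter and 50 mm tall with an upright grey grip tab on top, 44 mm (its x) by 12 mm (its y) and 24 mm high; 74 mm tall in all; this point is on its axis 37 mm above its underside, z is its axis. About 180 g. Two or three are present (the others absent), each standing in a pocket of the box at the start.
- tray_in (a point): centre of the inner floor of the fixed white open tray for spent parts, 220 mm (x) by 130 mm (y) outside, room for three cartridges side by side along its x, walls 4 mm thick and 40 mm high, floor 4 mm above the table.
- stone0: bystander: a grey-brown pebble, 68 mm across, 42 mm high; origin at its underside
- stone1: bystander: a grey-brown pebble, 60 mm across, 34 mm high; origin at its underside
- bottle: bystander: an upright white plastic bottle, 52 mm across, 130 mm high; origin at its underside
- jar: bystander: an upright amber jar with a black cap, 66 mm across, 80 mm high; origin at its underside

How it is judged:
By the outcome, as a careful person would: the job done as asked, in the order asked, and still so for the second after the job is handed in, with the robot touching nothing.
Of media0, media1, media2 only 2 to 3 are there at a start; the rules pass over those that are not, and their reading is None.
Of spent0, spent1, spent2 only 2 to 3 are there at a start; the rules pass over those that are not, and their reading is None.
At some moment in a run one of media0, media1, media2 may be knocked a few centimetres aside while the robot is not near it.
Once in a run the grip may slacken for a moment while it holds something.
It also fails if it takes over 210 s, if anything falls off the work surface, if the arm or the gripper's body presses on something with over 40 N, if the wrist force passes 120 N, or if a joint passes its speed limit or range.

### The arm

A 6-joint arm with a two-finger parallel gripper is mounted at the origin on the work surface. World frame = base frame: x ahead of the robot, y to its left, z up, the work surface at z = 0. Lengths are in m, angles in rad, forces in N, time in s.
With the tool pointing down it reaches from about 0.25 to 0.725 m from the base axis. Payload 4 kg.
Tool frame: the origin (TCP) lies where the fingers leave the gripper's body, on its centre line; the fingertips stand 73 mm ahead of it and the grasp point (between the pads) lies 54 mm ahead of it (bot.tip_reach is the z of the fingertips in the tool frame, in m); z points along the fingers, x is the direction in which the jaws open and shut, and the axes are right-handed (so a half turn about z gives the same grasp; the last joint's range is limited). The gripper opens to 85 mm and grips with 20 to 120 N. Pads are 22 mm wide; open, the fingers measure 114 mm over their backs; the gripper's body (76 mm by 85 mm) begins 54 mm behind the grasp point. The pads swing forward as they close: fully open they stand 13 mm farther back than shut.
Start: joints at [-1.238, 0.241, 0.005, 1.335, 0, 1.571], TCP at [0.163, -0.473, 0.304] pointing down, gripper open.
Joint ranges: [-2.72, 2.72], [-1.05, 1.87], [-1.09, 1.28], [-1.99, 2.15], [-1.42, 1.44], [-3.14, 3.14]. Speed limits (rad/s): [2.79, 2.79, 3.14, 3.14, 3.14, 3.14].

### API

Orientations are given as a unit quaternion [x, y, z, w].
In Python, from workcell import bot, vision, job_done gives the robot as it stands.
- The arm moves only by the tool drive_tool, never from a script. Its argument "steps" is one flat list of numbers, 7 for each row, row after row: the shift along the tool's x, y, z in m, then the turn, a rotation vector about the tool's x, y, z in degrees, then the closure, from -1 (fully open) to 1 (shut). A call has 1 to 8 rows; each row shifts and turns the commanded pose from where the row before left it, along the tool's axes as they then stand; what a row does not reach is not made up. A row lasts 1/12 s, in which the tool goes at most 41.7 mm and 7.16 degrees, less where a joint would pass 70% of its speed; a pose out of reach is approached as far as the arm can. A call is refused whole if a number of a shift passes 0.0417 or a number of a turn 7.16, either way. A call with a gripper value outside its range is refused whole. The fingers move at their own pace and stop on an object; the grip force is fixed at half the most. Time passes only in rows, so rows that do not move let the fingers close. It gives the time, the measured TCP pose, the force and the opening at its end, in the units of the state.
- bot.get_obs(): the state, without advancing time (a new reading comes with each control period).
- vision.camera(name): name is "side" or "top"; returns (picture, depth): 480x640x3 uint8, red, green, blue; 480x640 float32, m along the optical axis (not along the pixel's ray), 0 where there is no reading.
- vision.camera_model(name): a dict with "mtx" (3x3 intrinsics, pixels), "D" ([k1, k2, p1, p2, k3] as OpenCV has them; the pictures are not rectified), "rvec" (rotation vector, rad) and "tvec" (3), from world to camera coordinates, as OpenCV has them. Camera axes: x right, y down, z forward; pixel columns grow to the right and rows downward; lengths in m; the calibration is good to about 2 mm. A picture is of the moment at which its call begins. camera_model takes no time and is no camera call.
- job_done(): hands the job in, once; it reports no verdict.
The state is a dict: "clock": time; "joint_pos": joint angles; "joint_vel": joint speeds; "tau": joint torques, N m; "eef_pos": TCP position; "tool_rot": TCP orientation; "ft_force": force on the tool from outside, world axes, zero at the start; "ft_torque": the same for the moment, N m; "grip_width": finger opening in m.
Only numpy, scipy, OpenCV 4.12 (cv2) and the standard library are available. Lean on these libraries where they do the work, as an engineer would, in place of code of your own. Each camera call takes 0.05 s, during which the arm holds its last target.

## Working session

There is one attempt and no reset: what is moved stays moved. The work goes in short steps, Python scripts to look and compute and a tool call to move; the robot and the scene stay as the last step left them, time stands still between calls to the robot, and variables do not carry over. Pictures are saved under pics/ and viewed, and the job is handed in when it is done.

Besides the shell and the picture viewer there is one more tool, called after "Emit:" as name(argument=value, ...) on one line, values as JSON. drive_tool: Moves the arm, as the interface text tells. Its arguments: {"type":"object","properties":{"steps":{"type":"array"}},"required":["steps"]}

```bash
ls; mkdir -p pics; cat > h.py <<'E'
import numpy as np, cv2
from workcell import bot, vision, job_done
def cam(n):
    p,d=vision.camera(n); return p,d
def cm(n):
    m=vision.camera_model(n); K=np.array(m["mtx"],float);D=np.array(m["D"],float)
    R=cv2.Rodrigues(np.array(m["rvec"],float))[0];t=np.array(m["tvec"],float).reshape(3)
    return K,D,R,t
def ray(n,uv):
    K,D,R,t=cm(n); u=cv2.undistortPoints(np.array(uv,float).reshape(-1,1,2),K,D).reshape(-1,2)
    d=np.c_[u,np.ones(len(u))]@R; return -R.T@t,d
def onz(n,uv,z):
    c,d=ray(n,uv); return c+d*((z-c[2])/d[:,2])[:,None]
def depthpt(n,uv,dep):
    K,D,R,t=cm(n);u=cv2.undistortPoints(np.array(uv,float).reshape(-1,1,2),K,D).reshape(-1,2)
    z=np.array([dep[int(v),int(x)] for x,v in np.array(uv).reshape(-1,2)])
    return (np.c_[u,np.ones(len(u))]*z[:,None]-t)@R
def cloud(n,dep):
    v,u=np.mgrid[0:480,0:640]; uv=np.c_[u.ravel(),v.ravel()]
    K,D,R,t=cm(n);q=cv2.undistortPoints(uv.astype(float).reshape(-1,1,2),K,D).reshape(-1,2)
    z=dep.ravel(); P=(np.c_[q,np.ones(len(q))]*z[:,None]-t)@R; P[z==0]=np.nan
    return P.reshape(480,640,3)
def proj(n,P):
    m=vision.camera_model(n); return cv2.projectPoints(np.array(P,float).reshape(-1,3),np.array(m["rvec"],float),np.array(m["tvec"],float),np.array(m["mtx"],float),np.array(m["D"],float))[0].reshape(-1,2)
def save(n,name):
    p,d=cam(n); cv2.imwrite('pics/%s.png'%name,p[:,:,::-1]); np.savez('/tmp/%s.npz'%name,p=p,d=d); return p,d
E
python3 - <<'E'
from h import *
save('top','t0');save('side','s0')
print(bot.get_obs())
for n in('top','side'):
    K,D,R,t=cm(n);print(n,K,D,-R.T@t,R[2])
E
```

```text
pics
{'clock': 0.1, 'joint_pos': array([-1.23799705e+00,  2.41354251e-01,  3.87936881e-03,  1.33520066e+00,
        1.45437699e-06,  1.57084727e+00]), 'joint_vel': array([-0.0008363 , -0.00137821,  0.00197198,  0.00078914, -0.00128726,
        0.00100962]), 'tau': array([-1.93020728e-04, -3.73137903e+01,  2.53010166e+01,  1.08308962e-02,
        1.34190429e-05,  2.68126492e-06]), 'eef_pos': array([ 0.16320818, -0.47216894,  0.30310134]), 'tool_rot': array([ 8.14444802e-01, -5.80240279e-01, -7.64865805e-04, -5.45752476e-04]), 'ft_force': array([-0.94177463,  0.13629884,  0.56059643]), 'ft_torque': array([-0.02237912, -0.02426927, -0.02316671]), 'grip_width': 0.08525978216591995}
top [[553.7979507    0.         329.50825984]
 [  0.         553.7979507  237.11503419]
 [  0.           0.           1.        ]] [-0.01197216  0.          0.          0.          0.        ] [0.34630372 0.03011535 1.43424851] [ 0.12254591  0.00808478 -0.99242992]
side [[576.05957891   0.         336.56967776]
 [  0.         576.05957891 241.52879504]
 [  0.           0.           1.        ]] [-0.15730661  0.          0.          0.          0.        ] [0.485835   1.0177523  0.77526692] [ 0.04530198 -0.83053206 -0.55512542]
```

```bash
sleep 1; ls pics
```

```text
s0.png
t0.png
```

View pics/t0.png

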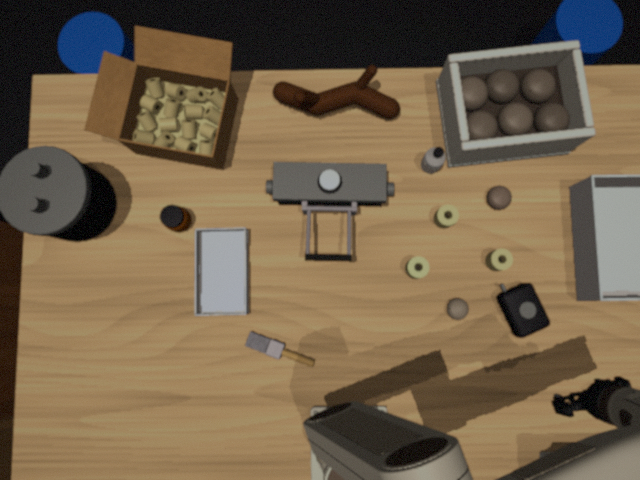

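View pics/s0.png

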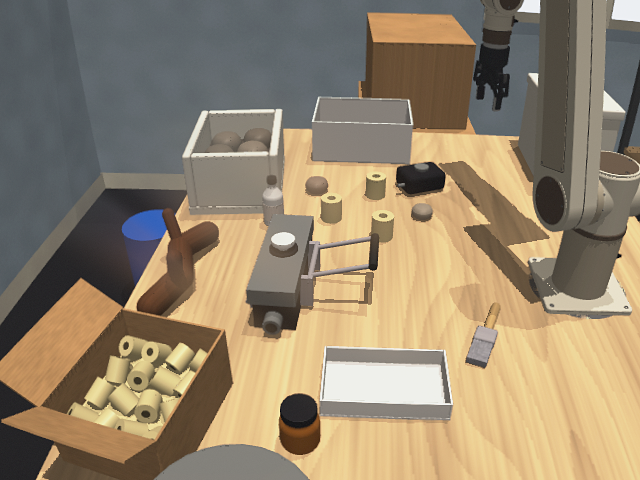

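The top view shows the box lid around (330,184) with its white knob at (330,180), and the pedal bar at (330,258). Three media stand at (447,216), (418,267) and (501,260). The tray is at (221,271), the bottle at (433,159) and the stones at (499,197) and (457,308). Next I'll measure these.

```bash
cat > m.py <<'E'
from h import *
def top0(): 
    z=np.load('/tmp/t0.npz');return z['p'],z['d']
p,d=top0(); P=cloud('top',d); hsv=cv2.cvtColor(p,cv2.COLOR_RGB2HSV)
def box(u0,v0,u1,v1,c):
    m=np.zeros((480,640),bool);m[v0:v1,u0:u1]=c[v0:v1,u0:u1];return m
# lid
m=box(255,150,400,215,(P[...,2]>0.085)&(P[...,2]<0.112))
r=cv2.minAreaRect(P[m][:,:2].astype(np.float32)); print('lid',r, np.median(P[m][:,2]))
# knob
m=box(310,160,350,200,(P[...,2]>0.118)); print('knob',P[m].mean(0),np.median(P[m],0),m.sum())
m2=box(310,160,350,200,(hsv[...,1]<40)&(hsv[...,2]>170)); v,u=np.nonzero(m2); print('knob col',onz('top',[u.mean(),v.mean()],0.128),m2.sum())
# bar
m=box(295,235,365,275,(P[...,2]>0.09)); r=cv2.minAreaRect(P[m][:,:2].astype(np.float32));print('bar',r,P[m].max(0)[2],m.sum())
# tray
m=box(185,215,260,325,(P[...,2]>0.03)&(P[...,2]<.06)); print('tray',cv2.minAreaRect(P[m][:,:2].astype(np.float32)))
m=box(185,215,260,325,(P[...,2]>-0.005)&(P[...,2]<.012)&(hsv[...,1]<40)); print('trayin',cv2.minAreaRect(P[m][:,:2].astype(np.float32)))
for c in((447,216),(418,267),(501,260)):
    w=16; m=box(c[0]-w,c[1]-w,c[0]+w,c[1]+w,(P[...,2]>0.052)&(P[...,2]<.07)); (x,y),rr=cv2.minEnclosingCircle(P[m][:,:2].astype(np.float32));print('media',x,y,rr,P[m].mean(0))
for n,c,w in(('bottle',(436,157),18),('st0',(499,197),16),('st1',(457,308),16),('jar',(176,218),20)):
    m=box(c[0]-w,c[1]-w,c[0]+w,c[1]+w,(P[...,2]>0.012));print(n,P[m].min(0),P[m].max(0))
m=box(260,150,400,215,P[...,2]>0.02); print('all box',P[m].min(0),P[m].max(0))
E
python3 m.py
```

```text
lid ((0.6336385607719421, 0.04032015800476074), (0.2805992364883423, 0.128199502825737), 88.26187133789062) 0.10083483671612327
knob [0.64675243 0.03980745 0.12747243] [0.64648859 0.0400993  0.12762079] 335
knob col [[0.64174073 0.04294989 0.128     ]] 71
bar ((0.48453328013420105, 0.04486694186925888), (0.11046496778726578, 0.06533076614141464), 88.98371124267578) 0.12498066371191358 509
tray ((0.45454394817352295, 0.33156540989875793), (0.25746744871139526, 0.15607914328575134), 0.8626973628997803)
trayin ((0.4414486289024353, 0.31955572962760925), (0.22259259223937988, 0.12872573733329773), 0.3296786844730377)
media 0.5681759119033813 -0.2553091049194336 0.027529723942279816 [ 0.56773896 -0.25549344  0.05975668]
media 0.4382925033569336 -0.17760583758354187 0.027625462040305138 [ 0.43800421 -0.17725519  0.05968891]
media 0.4552537500858307 -0.3851696848869324 0.028093768283724785 [ 0.45428594 -0.38518244  0.05936886]
bottle [ 0.6855288  -0.28238701  0.01204468] [ 0.77589554 -0.19887574  0.13737869]
st0 [ 0.58657004 -0.42851455  0.01421198] [ 0.64733174 -0.36699393  0.04692322]
st1 [ 0.30543875 -0.30702112  0.01249176] [ 0.36083594 -0.25247322  0.04161105]
jar [0.52383672 0.38288647 0.01201458] [0.60333856 0.46548616 0.0890836 ]
all box [ 0.56901794 -0.12410623  0.02000287] [0.70151945 0.20315351 0.13595991]
```

```bash
cat >> m.py <<'E'
print('---')
m=box(262,160,395,215,(np.abs(P[...,2]-0.1008)<0.003)); Q=P[m][:,:2]
r=cv2.minAreaRect(Q.astype(np.float32));print(r)
# left/right end lines & edges by y bins
for s in (0,1):
    lo=[];ys=np.arange(-0.08,0.165,0.01)
    for y in ys:
        q=Q[np.abs(Q[:,1]-y)<0.005]; lo.append(q[:,0].min() if s==0 else q[:,0].max())
    print('edge',np.polyfit(ys,lo,1),np.std(lo-np.polyval(np.polyfit(ys,lo,1),ys)), np.polyval(np.polyfit(ys,lo,1),0.04))
m=box(295,235,365,275,(P[...,2]>0.085)); Q=P[m]
xs=[];ys=np.arange(-0.0,0.085,0.005)
for y in ys:
    q=Q[np.abs(Q[:,1]-y)<0.003]; q=q[q[:,0]<0.485]; xs.append(q[np.argsort(-q[:,2])[:2],0].mean())
print('bar',np.polyfit(ys,xs,1),np.polyval(np.polyfit(ys,xs,1),0.04)); q=Q[Q[:,0]<0.47];print(q.min(0),q.max(0))
print(np.round(xs,4))
E
python3 m.py | sed -n '/---/,$p'
```

```text
---
((0.6490110158920288, 0.039751894772052765), (0.28001001477241516, 0.09553826600313187), 87.92062377929688)
edge [0.03173706 0.60173545] 0.0006460151282944092 0.603004934774837
edge [0.03666844 0.69409591] 0.0007875604153041748 0.6955626472737516
bar [-0.0053573   0.46059524] 0.46038094928371587
[ 0.45113455 -0.01004065  0.10391495] [0.46956734 0.10025466 0.12498066]
[0.4601 0.4616 0.4618 0.4618 0.4617 0.4581 0.4583 0.4593 0.4607 0.4597
 0.4587 0.4597 0.4624 0.4612 0.4623 0.4588 0.4601]
```

```bash
python3 - <<'E'
import cv2
i=cv2.imread('pics/t0.png')[150:330,180:400]
cv2.imwrite('pics/t0c.png',cv2.resize(i,None,fx=3.3,fy=3.3,interpolation=2))
E
```

```text
(no output)
```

View pics/t0c.png

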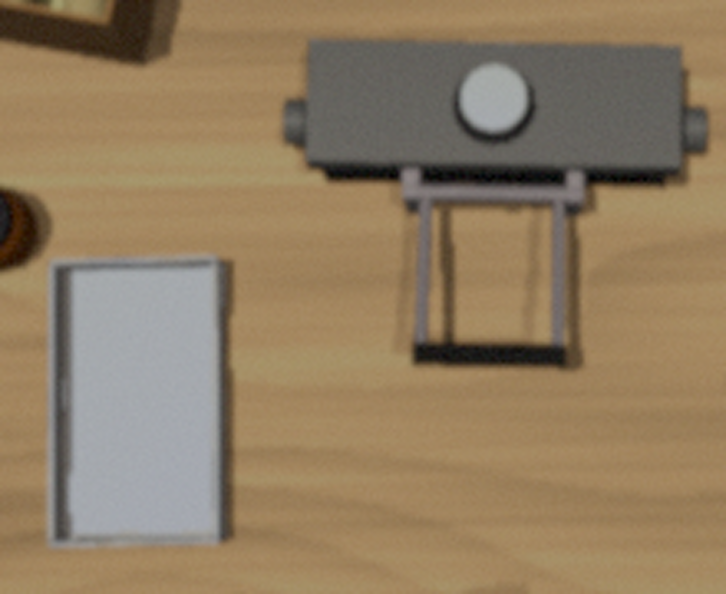

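```bash
cat >> h.py <<'E'
from scipy.spatial.transform import Rotation as Rn
def go(tip, yaw, reach=None, jaw_line=True, verbose=True):
    """tip: world target of the fingertips' centre; yaw: world angle of jaw (tool x) deg; prints delta in tool frame"""
    o=bot.get_obs(); R=Rn.from_quat(o['tool_rot']); p=np.array(o['eef_pos'])
    r=bot.tip_reach if reach is None else reach
    cur=np.degrees(np.arctan2(R.as_matrix()[1,0],R.as_matrix()[0,0]))
    k=((yaw-cur+90)%180)-90 if jaw_line else ((yaw-cur+180)%360)-180
    y=np.radians(cur+k)
    Rt=Rn.from_matrix(np.array([[np.cos(y),np.sin(y),0],[np.sin(y),-np.cos(y),0],[0,0,-1]]))
    tcp=np.array(tip)+[0,0,r]
    rv=(R.inv()*Rt).as_rotvec(degrees=True)
    print('clock %.2f tip now'%o['clock'],np.round(p-[0,0,r],4),'yaw %.2f'%cur,'w %.4f'%o['grip_width'],'F',np.round(o['ft_force'],1),'j',np.round(o['joint_pos'],2))
    print(' d(start axes) mm',np.round(R.inv().apply(tcp-p)*1e3,1),' d(end axes) mm',np.round(Rt.inv().apply(tcp-p)*1e3,1),' rotvec',np.round(rv,2))
E
python3 - <<'E'
from h import *
print(bot.tip_reach)
go([.461,.045,.16],-2)
go([.461,.045,.16],88)
E
```

```text
0.0726
clock 0.10 tip now [ 0.1632 -0.4722  0.2305] yaw -70.93 w 0.0853 F [-0.9  0.1  0.6] j [-1.24  0.24  0.    1.34  0.    1.57]
 d(start axes) mm [-391.4 -450.4   71.2]  d(end axes) mm [ 279.6 -527.2   70.5]  rotvec [-6.000e-02  9.000e-02 -6.893e+01]
clock 0.10 tip now [ 0.1632 -0.4722  0.2305] yaw -70.93 w 0.0853 F [-0.9  0.1  0.6] j [-1.24  0.24  0.    1.34  0.    1.57]
 d(start axes) mm [-391.4 -450.4   71.2]  d(end axes) mm [-527.2 -279.6   70.5]  rotvec [2.000e-02 1.100e-01 2.107e+01]
```

Emit:
drive_tool(steps=[0, 0, 0, 0, 0, -7, 1, 0, 0, 0, 0, 0, -7, 1, 0, 0, 0, 0, 0, -7, 1, 0, 0, 0, 0, 0, -7, 1, 0, 0, 0, 0, 0, -7, 1, 0, 0, 0, 0, 0, -7, 1, 0, 0, 0, 0, 0, -7, 1, 0, 0, 0, 0, 0, -7, 1])

```text
clock: 0.77
eef_pos: [0.1632, -0.4723, 0.3033]
tool_rot: [0.992, -0.127, -0.0, -0.001]
ft_force: [1.1, 0.1, 0.4]
grip_width: -0.0004
```

Emit:
drive_tool(steps=[0, 0, 0, 0, 0, -6.5, 1, 0, 0, 0, 0, 0, -6.4, 1, 0.02, -0.035, 0, 0, 0, 0, 1, 0.02, -0.037, 0, 0, 0, 0, 1, 0.02, -0.037, 0, 0, 0, 0, 1, 0.02, -0.037, 0, 0, 0, 0, 1, 0.02, -0.037, 0, 0, 0, 0, 1, 0.02, -0.037, 0, 0, 0, 0, 1])

```text
clock: 1.43
eef_pos: [0.2903, -0.2568, 0.3036]
tool_rot: [1.0, -0.018, -0.0, -0.0]
ft_force: [1.9, -0.0, 0.2]
grip_width: -0.0003
```

```bash
python3 - <<'E'
from h import *
go([.461,.045,.16],-2)
E
```

```text
clock 1.43 tip now [ 0.2903 -0.2568  0.231 ] yaw -2.09 w -0.0003 F [ 1.9 -0.   0.2] j [-0.72  0.02 -0.26  1.3   0.    0.88]
 d(start axes) mm [ 159.6 -307.8   71.1]  d(end axes) mm [ 160.1 -307.5   71. ]  rotvec [-0.02  0.02 -0.09]
```

Emit:
drive_tool(steps=[0.02, -0.038, 0, 0, 0, 0, 1, 0.02, -0.038, 0, 0, 0, 0, 1, 0.02, -0.038, 0, 0, 0, 0, 1, 0.02, -0.038, 0, 0, 0, 0, 1, 0.02, -0.038, 0, 0, 0, 0, 1, 0.02, -0.038, 0.01, 0, 0, 0, 1, 0.02, -0.038, 0.02, 0, 0, 0, 1, 0.015, -0.038, 0.02, 0, 0, 0, 1])

```text
clock: 2.1
eef_pos: [0.4489, 0.0265, 0.2585]
tool_rot: [1.0, -0.017, 0.001, 0.0]
ft_force: [0.9, -0.3, 0.6]
grip_width: -0.0002
```

```bash
python3 - <<'E'
from h import *
import time
go([.461,.045,.117],-2)
E
```

```text
clock 2.10 tip now [0.4489 0.0265 0.1859] yaw -1.99 w -0.0002 F [ 0.9 -0.3  0.6] j [ 0.06  0.17 -0.21  1.19 -0.    1.66]
 d(start axes) mm [ 11.3 -18.9  68.9]  d(end axes) mm [ 11.4 -18.9  68.9]  rotvec [ 0.   -0.15  0.01]
```

Emit:
drive_tool(steps=[0.005, -0.004, 0.022, 0, 0, 0, 1, 0, 0, 0, 0, 0, 0, 1, 0, 0, 0, 0, 0, 0, 1])

```text
clock: 2.35
eef_pos: [0.4513, 0.0285, 0.2353]
tool_rot: [1.0, -0.017, -0.002, 0.0]
ft_force: [-0.1, -0.0, 0.1]
grip_width: -0.0003
```

```bash
python3 - <<'E'
from h import *
go([.461,.045,.117],-2)
save('side','s1');save('top','t1')
i=cv2.imread('pics/s1.png')[180:330,220:460]
cv2.imwrite('pics/s1c.png',cv2.resize(i,None,fx=3.3,fy=3.3,interpolation=2))
E
```

```text
clock 2.35 tip now [0.4513 0.0285 0.1627] yaw -1.96 w -0.0003 F [-0.1 -0.   0.1] j [ 0.06  0.19 -0.24  1.14 -0.    1.67]
 d(start axes) mm [  9.3 -16.9  45.6]  d(end axes) mm [  9.1 -16.8  45.7]  rotvec [0.05 0.27 0.04]
```

View pics/s1c.png

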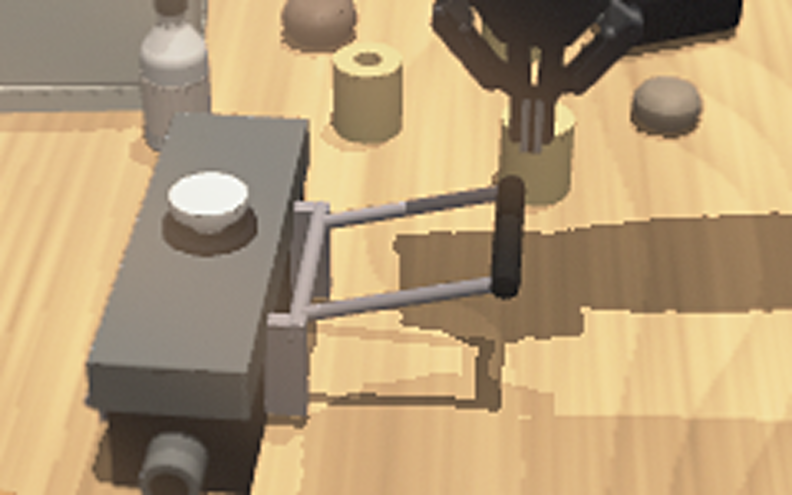

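Emit:
drive_tool(steps=[0.009, -0.017, 0, 0, 0, 0, 1, 0, 0, 0.02, 0, 0, 0, 1, 0, 0, 0.015, 0, 0, 0, 1, 0, 0, 0.005, 0, 0, 0, 1, 0, 0, 0.005, 0, 0, 0, 1, 0, 0, 0.005, 0, 0, 0, 1, 0, 0, 0.005, 0, 0, 0, 1, 0, 0, 0.005, 0, 0, 0, 1])

```text
clock: 3.12
eef_pos: [0.4612, 0.0442, 0.1778]
tool_rot: [1.0, -0.018, -0.001, 0.0]
ft_force: [-3.8, -0.5, 7.2]
grip_width: -0.0
```

Emit:
drive_tool(steps=[0, 0, 0.005, 0, 0, 0, 1, 0, 0, 0.005, 0, 0, 0, 1, 0, 0, 0.005, 0, 0, 0, 1, 0, 0, 0.005, 0, 0, 0, 1, 0, 0, 0.005, 0, 0, 0, 1, 0, 0, 0.005, 0, 0, 0, 1, 0, 0, 0.005, 0, 0, 0, 1, 0, 0, 0.005, 0, 0, 0, 1])

```text
clock: 3.78
eef_pos: [0.4625, 0.0446, 0.1366]
tool_rot: [1.0, -0.018, 0.001, 0.0]
ft_force: [-2.0, -0.9, 3.4]
grip_width: 0.0
```

```bash
python3 - <<'E'
from h import *
go([.461,.045,.049],-2)
E
```

```text
clock 3.78 tip now [0.4625 0.0446 0.064 ] yaw -2.06 w 0.0000 F [-2.  -0.9  3.4] j [ 0.1   0.32 -0.36  0.89 -0.    1.7 ]
 d(start axes) mm [-1.5 -0.4 15. ]  d(end axes) mm [-1.5 -0.4 15. ]  rotvec [ 0.03 -0.06 -0.06]
```

Emit:
drive_tool(steps=[0, 0, 0.005, 0, 0, 0, 1, 0, 0, 0.005, 0, 0, 0, 1, 0, 0, 0.004, 0, 0, 0, 1, 0, 0, 0.002, 0, 0, 0, 1, 0, 0, 0, 0, 0, 0, 1])

```text
clock: 4.2
eef_pos: [0.4637, 0.0448, 0.123]
tool_rot: [1.0, -0.018, 0.002, 0.0]
ft_force: [-4.5, -3.4, 20.4]
grip_width: -0.0002
```

```bash
python3 - <<'E'
from h import *
go([.461,.045,.049],-2)
save('side','s2')
E
```

```text
clock 4.20 tip now [0.4637 0.0448 0.0504] yaw -2.04 w -0.0002 F [-4.5 -3.4 20.4] j [ 0.1   0.34 -0.38  0.85 -0.    1.7 ]
 d(start axes) mm [-2.7 -0.1  1.4]  d(end axes) mm [-2.7 -0.1  1.4]  rotvec [ 0.   -0.23 -0.04]
```

View pics/s2.png

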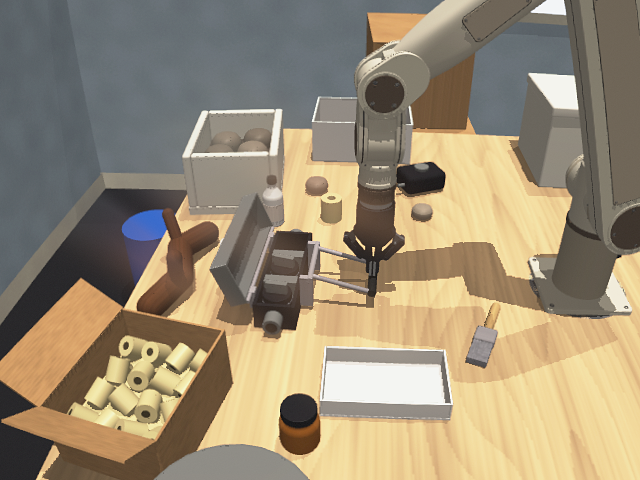

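The lid is risen and the pedal is at its stop (20 N). I'll back off and look into the box.

Emit:
drive_tool(steps=[0, 0, -0.02, 0, 0, 0, 1, 0, 0, -0.035, 0, 0, 0, 1, 0, 0, -0.04, 0, 0, 0, 1, -0.01, 0, -0.04, 0, 0, 0, 0, -0.03, -0.02, -0.02, 0, 0, 0, 0, -0.04, -0.03, 0, 0, 0, 0, 0, -0.04, -0.03, 0, 0, 0, 0, 0, -0.03, -0.04, 0, 0, 0, 0, 0])

```text
clock: 4.92
eef_pos: [0.3321, 0.1529, 0.2755]
tool_rot: [1.0, -0.019, -0.0, -0.0]
ft_force: [-0.5, 0.1, -0.3]
grip_width: 0.0427
```

Emit:
drive_tool(steps=[0, -0.04, 0, 0, 0, 0, -0.2, 0, -0.04, 0, 0, 0, 0, -0.2, 0, -0.04, 0, 0, 0, 0, -0.2, 0, -0.03, 0, 0, 0, 0, -0.2, 0, 0, 0, 0, 0, 0, -0.2, 0, 0, 0, 0, 0, 0, -0.2])

```text
clock: 5.42
eef_pos: [0.3391, 0.3042, 0.2745]
tool_rot: [1.0, -0.016, -0.001, 0.0]
ft_force: [-0.4, -0.5, -0.9]
grip_width: 0.0515
```

```bash
python3 - <<'E'
from h import *
go([.461,.045,.049],-2)
save('side','s3');save('top','t3')
i=cv2.imread('pics/t3.png')[130:330,180:420]
cv2.imwrite('pics/t3c.png',cv2.resize(i,None,fx=3,fy=3,interpolation=2))
E
```

```text
clock 5.42 tip now [0.3391 0.3042 0.2019] yaw -1.84 w 0.0515 F [-0.4 -0.5 -0.9] j [ 0.73  0.17 -0.16  1.24  0.    2.33]
 d(start axes) mm [130.4 255.  152.9]  d(end axes) mm [130.9 254.8 152.9]  rotvec [0.05 0.08 0.16]
```

View pics/t3c.png

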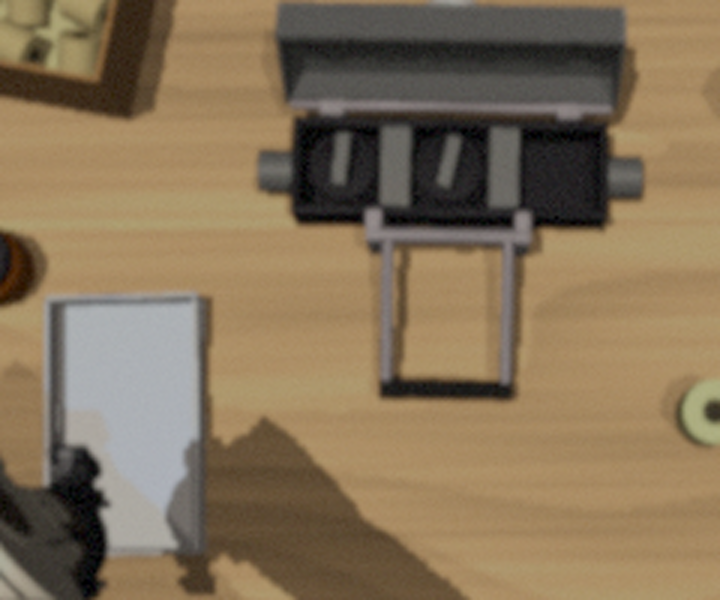

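View pics/s3.png

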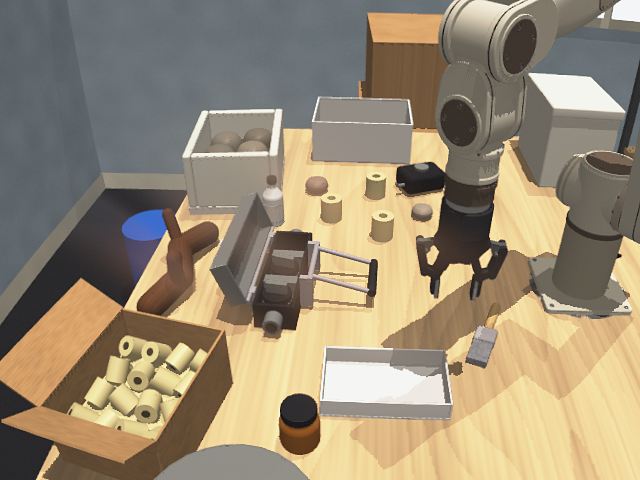

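Cartridges stand in the left pocket (tab near (294,183)) and the middle one (tab near (330,183)). The right pocket is empty, and all three media are still on the bench. The arm covers part of the tray.

```bash
cat > m3.py <<'E'
from h import *
z=np.load('/tmp/t3.npz');p,d=z['p'],z['d'];P=cloud('top',d)
def box(u0,v0,u1,v1,c):
    m=np.zeros((480,640),bool);m[v0:v1,u0:u1]=c[v0:v1,u0:u1];return m
g=p.astype(int).sum(2)
for u in (294,330):
    m=box(u-14,170,u+14,198,(P[...,2]>0.074)&(P[...,2]<.095)); q=P[m];r=cv2.minAreaRect(q[:,:2].astype(np.float32));print('tab',r,q.mean(0),m.sum())
    c,dr=np.linalg.eigh(np.cov(q[:,:2].T)); v=dr[:,1];print('  ang',np.degrees(np.arctan2(v[1],v[0])))
    m=box(u-13,170,u+13,198,(P[...,2]>0.05)&(P[...,2]<.067)); q=P[m];(x,y),rr=cv2.minEnclosingCircle(q[:,:2].astype(np.float32));print('drum',x,y,rr,np.median(q[:,2]))
    mk=box(u-9,173,u+9,195,(g>200)); vv,uu=np.nonzero(mk); print('  tab col',uu.mean(),vv.mean(),onz('top',[uu.mean(),vv.mean()],.084))
# dividers
m=box(300,172,325,200,(np.abs(P[...,2]-0.06)<.004)&(g>240)); q=P[m];print('div12',q.mean(0),q.min(0),q.max(0))
m=box(340,172,356,200,(np.abs(P[...,2]-0.06)<.004)&(g>240)); q=P[m];print('div01',q.mean(0),q.min(0),q.max(0))
for y in (0.13,0.04,-0.05,0.085,-0.008):
    m=box(265,165,395,215,(np.abs(P[...,1]-y)<.003)); q=P[m]; q=q[np.argsort(q[:,0])]
    print(y,[(round(a,3),round(b,3)) for a,b in q[::3,[0,2]]])
q=P[185,262:395];print([(round(a,3),round(b,3)) for a,b in q[::2,[1,2]]])
E
python3 m3.py
```

```text
tab ((0.6501636505126953, 0.13002869486808777), (0.011782757937908173, 0.04232388734817505), 82.45548248291016) [0.64983599 0.12966042 0.08281753] 87
  ang 173.07724626396256
drum 0.6620737314224243 0.1311246007680893 0.04158550128340721 0.0594123654989791
  tab col 293.01190476190476 182.6547619047619 [[0.650912   0.13014063 0.084     ]]
tab ((0.646047055721283, 0.040244635194540024), (0.01205052062869072, 0.042519740760326385), 76.05149841308594) [0.64634188 0.03995768 0.08360746] 87
  ang 166.2860585018492
drum 0.6601085066795349 0.04005994275212288 0.04291326925158501 0.0591351285455561
  tab col 329.1375 183.5375 [[0.64727764 0.04025962 0.084     ]]
div12 [0.65043314 0.08627224 0.05944192] [0.61334251 0.07346935 0.05610093] [0.68410656 0.10676306 0.06372857]
div01 [ 0.64800059 -0.00591527  0.05968792] [ 0.61406689 -0.01788234  0.05616513] [0.68002114 0.00591353 0.0638433 ]
0.13 [(np.float64(0.585), np.float64(0.002)), (np.float64(0.588), np.float64(0.004)), (np.float64(0.594), np.float64(-0.001)), (np.float64(0.597), np.float64(-0.003)), (np.float64(0.602), np.float64(-0.0)), (n
[... 9541 characters left out ...]
(0.016)), (np.float64(-0.045), np.float64(0.013)), (np.float64(-0.05), np.float64(0.013)), (np.float64(-0.056), np.float64(0.01)), (np.float64(-0.061), np.float64(0.007)), (np.float64(-0.066), np.float64(0.01)), (np.float64(-0.072), np.float64(0.002)), (np.float64(-0.077), np.float64(0.011)), (np.float64(-0.082), np.float64(0.012)), (np.float64(-0.087), np.float64(0.017)), (np.float64(-0.088), np.float64(0.063)), (np.float64(-0.093), np.float64(0.056)), (np.float64(-0.099), np.float64(0.048)), (np.float64(-0.105), np.float64(0.046)), (np.float64(-0.11), np.float64(0.047)), (np.float64(-0.115), np.float64(0.044)), (np.float64(-0.12), np.float64(0.043)), (np.float64(-0.13), np.float64(0.003))]
```

Emit:
drive_tool(steps=[0, 0, 0, 0, 0, -7, -0.2, 0, 0, 0, 0, 0, -7, -0.2, 0, 0, 0, 0, 0, -7, -0.2, 0, 0, 0, 0, 0, -7, -0.2, 0, 0, 0, 0, 0, -7, -0.2, 0, 0, 0, 0, 0, -7, -0.2, 0, 0, 0, 0, 0, -7, -0.2, 0, 0, 0, 0, 0, -7, -0.2])

```text
clock: 6.18
eef_pos: [0.3397, 0.3011, 0.2755]
tool_rot: [0.89, 0.455, -0.0, 0.0]
ft_force: [-0.3, 0.5, -0.1]
grip_width: 0.0513
```

Emit:
drive_tool(steps=[0, 0, 0, 0, 0, -7, -0.2, 0, 0, 0, 0, 0, -7, -0.2, 0, 0, 0, 0, 0, -7, -0.2, 0, 0, 0, 0, 0, -7, -0.2, 0, 0, 0, 0, 0, 0, -0.2])

```text
clock: 6.6
eef_pos: [0.3397, 0.3012, 0.2755]
tool_rot: [0.755, 0.656, -0.0, -0.0]
ft_force: [0.1, -0.1, 1.4]
grip_width: 0.0512
```

```bash
python3 - <<'E'
from h import *
go([.650,.130,.16],82.5)
c=np.array([(52,262),(218,258),(220,543),(50,545)])/3.3+[180,150]
q=onz('top',c,.04);print(q,q.mean(0))
E
```

```text
clock 6.60 tip now [0.3397 0.3012 0.2029] yaw 81.93 w 0.0512 F [ 0.1 -0.1  1.4] j [ 0.73  0.17 -0.16  1.24  0.    0.87]
 d(start axes) mm [-126.   331.2   42.9]  d(end axes) mm [-129.2  330.    42.9]  rotvec [-0.02  0.01 -0.57]
[[0.54322095 0.38212986 0.04      ]
 [0.54445392 0.25364636 0.04      ]
 [0.32653525 0.25103593 0.04      ]
 [0.32663801 0.38017594 0.04      ]] [0.43521204 0.31674702 0.04      ]
```

Emit:
drive_tool(steps=[-0.014, 0.037, 0.004, 0, 0, -0.5, -0.2, -0.014, 0.037, 0.005, 0, 0, 0, -0.2, -0.014, 0.037, 0.005, 0, 0, 0, -0.2, -0.014, 0.037, 0.005, 0, 0, 0, -0.2, -0.014, 0.037, 0.005, 0, 0, 0, -0.2, -0.014, 0.037, 0.005, 0, 0, 0, -0.2, -0.014, 0.037, 0.005, 0, 0, 0, -0.2, -0.014, 0.037, 0.005, 0, 0, 0, -0.2])

```text
clock: 7.27
eef_pos: [0.6195, 0.15, 0.2363]
tool_rot: [0.754, 0.657, -0.0, -0.0]
ft_force: [0.9, 0.3, 0.5]
grip_width: 0.0511
```

Emit:
drive_tool(steps=[-0.013, 0.032, 0.004, 0, 0, 0, -0.2, 0, 0, 0, 0, 0, 0, -0.2, 0, 0, 0, 0, 0, 0, -0.2])

```text
clock: 7.52
eef_pos: [0.6489, 0.1327, 0.2306]
tool_rot: [0.754, 0.656, -0.001, -0.001]
ft_force: [0.3, 0.3, -0.0]
grip_width: 0.0516
```

```bash
python3 - <<'E'
from h import *
go([.650,.130,.066],82.5)
E
```

```text
clock 7.52 tip now [0.6489 0.1327 0.158 ] yaw 82.05 w 0.0516 F [ 0.3  0.3 -0. ] j [0.2  0.61 0.37 1.34 0.   0.34]
 d(start axes) mm [-2.4  1.8 92. ]  d(end axes) mm [-2.5  1.5 92. ]  rotvec [-0.16  0.04 -0.45]
```

Emit:
drive_tool(steps=[-0.0025, 0.0015, 0.03, 0, 0, -0.4, -0.2, 0, 0, 0.03, 0, 0, 0, -0.2, 0, 0, 0.02, 0, 0, 0, -0.2, 0, 0, 0.012, 0, 0, 0, -0.2, 0, 0, 0, 0, 0, 0, -0.2, 0, 0, 0, 0, 0, 0, -0.2])

```text
clock: 8.02
eef_pos: [0.6481, 0.1332, 0.1407]
tool_rot: [0.75, 0.662, -0.001, -0.001]
ft_force: [-0.6, -0.5, 2.0]
grip_width: 0.051
```

```bash
python3 - <<'E'
from h import *
go([.650,.130,.066],82.5)
save('side','s4')
i=cv2.imread('pics/s4.png')[180:340,200:400]
cv2.imwrite('pics/s4c.png',cv2.resize(i,None,fx=3.7,fy=3.7,interpolation=2))
E
```

```text
clock 8.02 tip now [0.6481 0.1332 0.0681] yaw 82.83 w 0.0510 F [-0.6 -0.5  2. ] j [0.2  0.66 0.23 1.14 0.   0.33]
 d(start axes) mm [-2.9  2.3  2.1]  d(end axes) mm [-2.9  2.3  2.1]  rotvec [-0.1   0.02  0.33]
```

View pics/s4c.png

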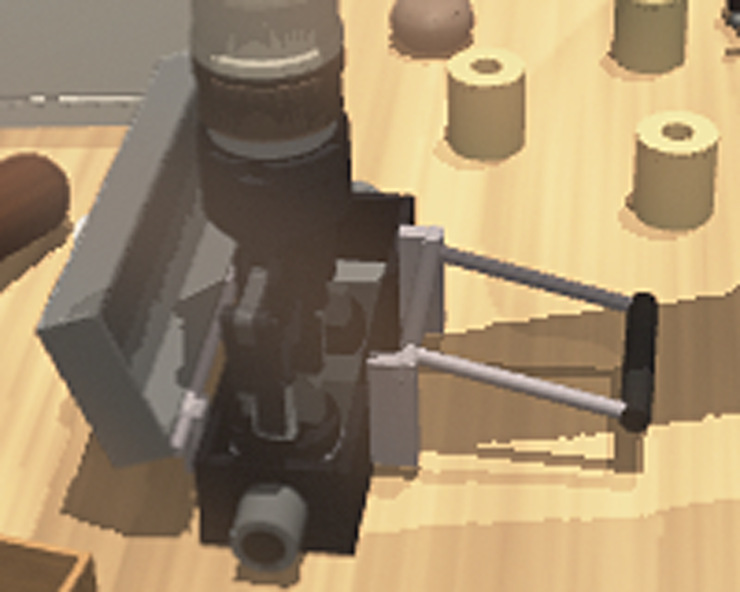

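Emit:
drive_tool(steps=[-0.003, 0.002, 0.002, 0, 0, 0, -0.2, 0, 0, 0, 0, 0, 0, -0.2, 0, 0, 0, 0, 0, 0, 1, 0, 0, 0, 0, 0, 0, 1, 0, 0, 0, 0, 0, 0, 1, 0, 0, 0, 0, 0, 0, 1, 0, 0, 0, 0, 0, 0, 1, 0, 0, 0, 0, 0, 0, 1])

```text
clock: 8.73
eef_pos: [0.6514, 0.1299, 0.1391]
tool_rot: [0.75, 0.662, 0.001, 0.0]
ft_force: [-0.2, 0.9, 2.9]
grip_width: 0.0103
```

```bash
python3 - <<'E'
from h import *
go([.650,.130,.066],82.5)
E
```

```text
clock 8.73 tip now [0.6514 0.1299 0.0665] yaw 82.87 w 0.0103 F [-0.2  0.9  2.9] j [0.2  0.67 0.23 1.14 0.   0.32]
 d(start axes) mm [-0.1 -1.4  0.5]  d(end axes) mm [-0.1 -1.4  0.5]  rotvec [ 0.06 -0.03  0.37]
```

Emit:
drive_tool(steps=[0, 0, -0.008, 0, 0, 0, 1, 0, 0, -0.015, 0, 0, 0, 1, 0, 0, -0.02, 0, 0, 0, 1, 0, 0, -0.02, 0, 0, 0, 1, 0, 0, -0.02, 0, 0, 0, 1, 0, 0, -0.02, 0, 0, 0, 1, 0, 0, 0, 0, 0, 0, 1, 0, 0, 0, 0, 0, 0, 1])

```text
clock: 9.4
eef_pos: [0.6515, 0.1297, 0.2425]
tool_rot: [0.75, 0.662, 0.001, 0.001]
ft_force: [-0.5, 0.3, -2.5]
grip_width: 0.0107
```

```bash
python3 - <<'E'
from h import *
go([.385,.318,.17],80)
save('side','s5')
i=cv2.imread('pics/s5.png')[140:340,200:450]
cv2.imwrite('pics/s5c.png',cv2.resize(i,None,fx=3,fy=3,interpolation=2))
E
```

```text
clock 9.40 tip now [0.6515 0.1297 0.1699] yaw 82.86 w 0.0107 F [-0.5  0.3 -2.5] j [ 0.2   0.6   0.39  1.36 -0.    0.32]
 d(start axes) mm [ 153.8 -287.8   -0.7]  d(end axes) mm [ 1.392e+02 -2.951e+02 -1.000e-01]  rotvec [ 0.12 -0.04  2.86]
```

View pics/s5c.png

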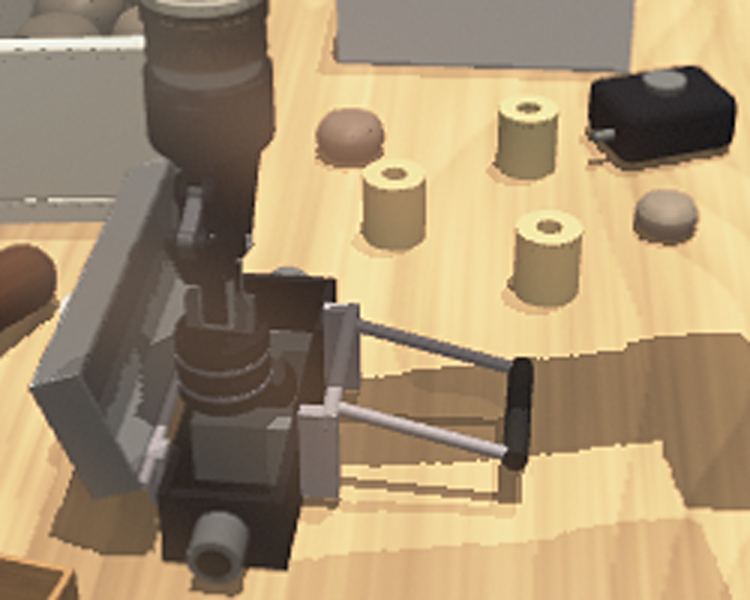

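Emit:
drive_tool(steps=[0.008, -0.015, 0, 0, 0, 0, 1, 0.018, -0.033, 0, 0, 0, 0, 1, 0.02, -0.037, 0, 0, 0, 0, 1, 0.02, -0.037, 0, 0, 0, 0, 1, 0.02, -0.037, 0, 0, 0, 0, 1, 0.02, -0.037, 0, 0, 0, 0, 1, 0.02, -0.037, 0, 0, 0, 0, 1, 0.016, -0.03, 0, 0, 0, 0, 1])

```text
clock: 10.12
eef_pos: [0.4057, 0.3023, 0.2393]
tool_rot: [0.749, 0.662, -0.002, -0.001]
ft_force: [0.3, 0.8, -1.1]
grip_width: 0.0105
```

Emit:
drive_tool(steps=[0.011, -0.02, 0, 0, 0, 0, 1, 0, -0.005, 0, 0, 0, 0, 1, 0, 0, 0, 0, 0, 0, 1, 0, 0, 0, 0, 0, 0, 1])

```text
clock: 10.45
eef_pos: [0.3856, 0.3155, 0.2404]
tool_rot: [0.75, 0.662, -0.001, 0.0]
ft_force: [0.8, -0.3, -1.4]
grip_width: 0.0108
```

```bash
python3 - <<'E'
from h import *
go([.385,.318,.064],82.9)
E
```

```text
clock 10.45 tip now [0.3856 0.3155 0.1678] yaw 82.90 w 0.0108 F [ 0.8 -0.3 -1.4] j [ 0.69  0.28 -0.12  1.18 -0.    0.81]
 d(start axes) mm [  2.6  -0.8 103.8]  d(end axes) mm [  2.4  -0.9 103.8]  rotvec [-0.05  0.12 -0.  ]
```

Emit:
drive_tool(steps=[0.0024, -0.001, 0.02, 0, 0, 0, 1, 0, 0, 0.025, 0, 0, 0, 1, 0, 0, 0.025, 0, 0, 0, 1, 0, 0, 0.02, 0, 0, 0, 1, 0, 0, 0.01, 0, 0, 0, 1, 0, 0, 0.005, 0, 0, 0, 1, 0, 0, 0, 0, 0, 0, 1, 0, 0, 0, 0, 0, 0, 1])

```text
clock: 11.12
eef_pos: [0.3861, 0.3186, 0.1371]
tool_rot: [0.75, 0.661, 0.0, 0.0]
ft_force: [-0.4, -0.2, -1.3]
grip_width: 0.0104
```

```bash
python3 - <<'E'
from h import *
go([.385,.318,.0605],82.9)
E
```

```text
clock 11.12 tip now [0.3861 0.3186 0.0645] yaw 82.81 w 0.0104 F [-0.4 -0.2 -1.3] j [ 0.69  0.38 -0.27  0.92 -0.    0.82]
 d(start axes) mm [-0.7 -1.   4. ]  d(end axes) mm [-0.7 -1.   4. ]  rotvec [ 0.04 -0.04 -0.09]
```

Emit:
drive_tool(steps=[0, 0, 0.002, 0, 0, 0, 1, 0, 0, 0.0015, 0, 0, 0, 1, 0, 0, 0, 0, 0, 0, 1, 0, 0, 0, 0, 0, 0, -0.2, 0, 0, 0, 0, 0, 0, -0.2, 0, 0, 0, 0, 0, 0, -0.2, 0, 0, 0, 0, 0, 0, -0.2])

```text
clock: 11.7
eef_pos: [0.3853, 0.3188, 0.1335]
tool_rot: [0.75, 0.662, 0.0, 0.0]
ft_force: [-0.3, 0.0, 0.0]
grip_width: 0.0513
```

Emit:
drive_tool(steps=[0, 0, -0.02, 0, 0, 0, -0.2, 0, 0, -0.03, 0, 0, 0, -0.2, 0, 0, -0.03, 0, 0, 0, -0.2, -0.01, 0.02, -0.02, 0, 0, 0, -0.2, -0.02, 0.035, 0, 0, 0, 0, -0.2, -0.02, 0.035, 0, 0, 0, 0, -0.2, -0.02, 0.035, 0, 0, 0, 0, -0.2, -0.02, 0.035, 0, 0, 0, 0, -0.2])

```text
clock: 12.37
eef_pos: [0.534, 0.2084, 0.2337]
tool_rot: [0.749, 0.662, 0.001, 0.0]
ft_force: [0.4, 1.5, 0.2]
grip_width: 0.0515
```

```bash
python3 - <<'E'
from h import *
go([.6465,.040,.16],76)
save('side','s6')
E
```

```text
clock 12.37 tip now [0.534  0.2084 0.1611] yaw 82.91 w 0.0515 F [0.4 1.5 0.2] j [0.37 0.42 0.08 1.22 0.   0.5 ]
 d(start axes) mm [-153.3  132.4    1.1]  d(end axes) mm [-136.2  149.9    1.1]  rotvec [ 0.06 -0.04  6.91]
```

View pics/s6.png

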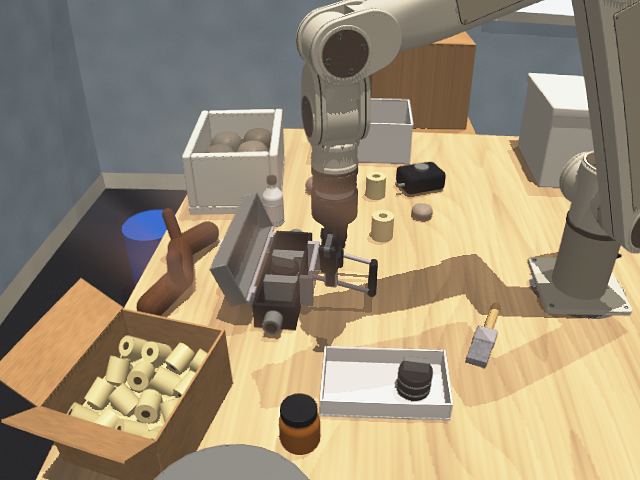

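Emit:
drive_tool(steps=[0, 0, 0, 0, 0, 6.9, -0.2, -0.03, 0.034, 0, 0, 0, 0, -0.2, -0.036, 0.039, 0, 0, 0, 0, -0.2, -0.036, 0.039, 0, 0, 0, 0, -0.2, -0.024, 0.027, 0, 0, 0, 0, -0.2, -0.01, 0.011, 0, 0, 0, 0, -0.2, 0, 0, 0, 0, 0, 0, -0.2, 0, 0, 0, 0, 0, 0, -0.2])

```text
clock: 13.08
eef_pos: [0.6306, 0.0628, 0.2326]
tool_rot: [0.789, 0.615, -0.0, -0.001]
ft_force: [-0.1, 0.6, -0.3]
grip_width: 0.0511
```

```bash
python3 - <<'E'
from h import *
go([.6465,.040,.066],76)
E
```

```text
clock 13.08 tip now [0.6306 0.0628 0.16  ] yaw 75.87 w 0.0511 F [-0.1  0.6 -0.3] j [0.1  0.54 0.27 1.3  0.   0.35]
 d(start axes) mm [-18.2  21.1  94. ]  d(end axes) mm [-18.2  21.   94. ]  rotvec [-0.07 -0.02 -0.13]
```

Emit:
drive_tool(steps=[-0.018, 0.021, 0, 0, 0, 0, -0.2, 0, 0, 0.02, 0, 0, 0, -0.2, 0, 0, 0.03, 0, 0, 0, -0.2, 0, 0, 0.025, 0, 0, 0, -0.2, 0, 0, 0.014, 0, 0, 0, -0.2, 0, 0, 0.005, 0, 0, 0, -0.2, 0, 0, 0, 0, 0, 0, -0.2, 0, 0, 0, 0, 0, 0, -0.2])

```text
clock: 13.75
eef_pos: [0.6467, 0.042, 0.1399]
tool_rot: [0.788, 0.616, 0.0, 0.0]
ft_force: [0.3, 0.3, 1.0]
grip_width: 0.0512
```

```bash
python3 - <<'E'
from h import *
go([.6465,.040,.066],76)
E
```

```text
clock 13.75 tip now [0.6467 0.042  0.0673] yaw 76.07 w 0.0512 F [0.3 0.3 1. ] j [0.06 0.64 0.18 1.11 0.   0.31]
 d(start axes) mm [-2.   0.3  1.3]  d(end axes) mm [-2.   0.3  1.3]  rotvec [ 0.04 -0.02  0.07]
```

Emit:
drive_tool(steps=[-0.002, 0, 0.001, 0, 0, 0, -0.2, 0, 0, 0, 0, 0, 0, 1, 0, 0, 0, 0, 0, 0, 1, 0, 0, 0, 0, 0, 0, 1, 0, 0, 0, 0, 0, 0, 1, 0, 0, 0, 0, 0, 0, 1, 0, 0, 0, 0, 0, 0, 1])

```text
clock: 14.33
eef_pos: [0.6466, 0.0388, 0.1388]
tool_rot: [0.788, 0.615, 0.001, 0.0]
ft_force: [-0.3, 0.7, 3.5]
grip_width: 0.0103
```

Emit:
drive_tool(steps=[0, 0, -0.008, 0, 0, 0, 1, 0, 0, -0.015, 0, 0, 0, 1, 0, 0, -0.02, 0, 0, 0, 1, 0, 0, -0.02, 0, 0, 0, 1, 0, 0, -0.02, 0, 0, 0, 1, 0, 0, -0.02, 0, 0, 0, 1, 0, 0, 0, 0, 0, 0, 1, 0, 0, 0, 0, 0, 0, 1])

```text
clock: 15.0
eef_pos: [0.6467, 0.0386, 0.2419]
tool_rot: [0.788, 0.615, 0.001, 0.001]
ft_force: [-0.1, 0.5, -3.3]
grip_width: 0.0108
```

```bash
python3 - <<'E'
from h import *
go([.475,.318,.17],76)
save('top','t7')
i=cv2.imread('pics/t7.png')[130:330,180:420]
cv2.imwrite('pics/t7c.png',cv2.resize(i,None,fx=3,fy=3,interpolation=2))
E
```

```text
clock 15.00 tip now [0.6467 0.0386 0.1693] yaw 75.96 w 0.0108 F [-0.1  0.5 -3.3] j [ 0.06  0.57  0.33  1.33 -0.    0.3 ]
 d(start axes) mm [ 229.4 -234.3   -1.1]  d(end axes) mm [ 229.6 -234.1   -0.7]  rotvec [ 0.12 -0.03 -0.04]
```

View pics/t7c.png

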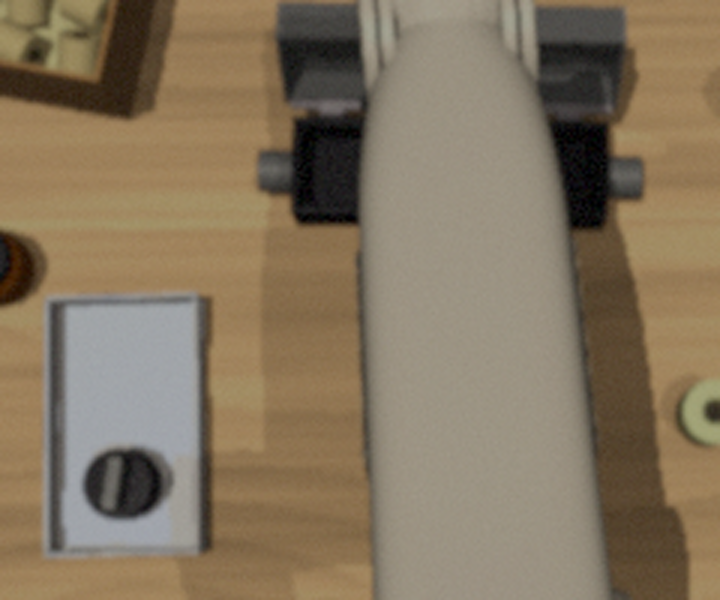

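Emit:
drive_tool(steps=[0.015, -0.015, 0, 0, 0, 0, 1, 0.025, -0.026, 0, 0, 0, 0, 1, 0.028, -0.029, 0, 0, 0, 0, 1, 0.028, -0.029, 0, 0, 0, 0, 1, 0.028, -0.029, 0, 0, 0, 0, 1, 0.028, -0.029, 0, 0, 0, 0, 1, 0.028, -0.028, 0, 0, 0, 0, 1, 0.025, -0.025, 0, 0, 0, 0, 1])

```text
clock: 15.72
eef_pos: [0.4895, 0.2896, 0.2387]
tool_rot: [0.788, 0.616, -0.002, -0.0]
ft_force: [-0.3, 0.1, -1.8]
grip_width: 0.0102
```

Emit:
drive_tool(steps=[0.018, -0.018, 0, 0, 0, 0, 1, 0.007, -0.006, 0, 0, 0, 0, 1, 0, 0, 0, 0, 0, 0, 1, 0, 0, 0, 0, 0, 0, 1])

```text
clock: 16.05
eef_pos: [0.4744, 0.3182, 0.2395]
tool_rot: [0.788, 0.616, -0.001, 0.0]
ft_force: [0.1, -0.5, -1.8]
grip_width: 0.0115
```

```bash
python3 - <<'E'
from h import *
go([.475,.318,.061],76)
E
```

```text
clock 16.05 tip now [0.4744 0.3182 0.1669] yaw 76.02 w 0.0115 F [ 0.1 -0.5 -1.8] j [ 0.59  0.42  0.08  1.24 -0.    0.84]
 d(start axes) mm [  0.3   0.7 105.9]  d(end axes) mm [ -0.    0.6 105.9]  rotvec [-0.07  0.15  0.02]
```

Emit:
drive_tool(steps=[0, 0, 0.02, 0, 0, 0, 1, 0, 0, 0.025, 0, 0, 0, 1, 0, 0, 0.025, 0, 0, 0, 1, 0, 0, 0.02, 0, 0, 0, 1, 0, 0, 0.01, 0, 0, 0, 1, 0, 0, 0.005, 0, 0, 0, 1, 0, 0, 0.002, 0, 0, 0, 1, 0, 0, 0, 0, 0, 0, 1])

```text
clock: 16.72
eef_pos: [0.4757, 0.3181, 0.1344]
tool_rot: [0.789, 0.615, 0.0, 0.0]
ft_force: [0.4, -0.1, -2.3]
grip_width: 0.0106
```

```bash
python3 - <<'E'
from h import *
go([.475,.318,.0605],76)
E
```

```text
clock 16.72 tip now [0.4757 0.3181 0.0618] yaw 75.90 w 0.0106 F [ 0.4 -0.1 -2.3] j [ 0.59  0.51 -0.07  1.   -0.    0.84]
 d(start axes) mm [-0.3 -0.7  1.3]  d(end axes) mm [-0.3 -0.7  1.3]  rotvec [ 0.03 -0.02 -0.1 ]
```

Emit:
drive_tool(steps=[0, 0, 0.0015, 0, 0, 0, 1, 0, 0, 0, 0, 0, 0, 1, 0, 0, 0, 0, 0, 0, -0.2, 0, 0, 0, 0, 0, 0, -0.2, 0, 0, 0, 0, 0, 0, -0.2, 0, 0, -0.02, 0, 0, 0, -0.2, 0, 0, -0.035, 0, 0, 0, -0.2, 0, 0, -0.035, 0, 0, 0, -0.2])

```text
clock: 17.38
eef_pos: [0.4741, 0.3182, 0.2226]
tool_rot: [0.788, 0.616, -0.002, -0.0]
ft_force: [1.2, 1.1, 1.3]
grip_width: 0.0508
```

Emit:
drive_tool(steps=[0.01, 0, -0.02, 0, 0, -4, -0.8, -0.03, 0, 0, 0, 0, -4, -0.8, -0.04, 0, 0, 0, 0, -4, -0.8, -0.04, 0, 0, 0, 0, 0, -0.8, -0.04, 0, 0, 0, 0, 0, -0.8, -0.04, 0, 0, 0, 0, 0, -0.8, -0.04, 0, 0, 0, 0, 0, -0.8, -0.03, 0, 0, 0, 0, 0, -0.8])

```text
clock: 18.05
eef_pos: [0.4607, 0.0667, 0.2432]
tool_rot: [0.72, 0.694, 0.0, 0.001]
ft_force: [0.2, -0.0, 0.4]
grip_width: 0.077
```

```bash
cat > med.py <<'E'
from h import *
import sys
def media(tag):
    p,d=save('top',tag);P=cloud('top',d); hsv=cv2.cvtColor(p,cv2.COLOR_RGB2HSV)
    # cream-ish top faces at z~0.06
    m=((np.abs(P[...,2]-0.06)<.006)&(P[...,1]<-0.1)&(P[...,1]>-0.5)&(P[...,0]>.25)&(P[...,0]<.7)).astype(np.uint8)
    n,l,s,c=cv2.connectedComponentsWithStats(cv2.morphologyEx(m,cv2.MORPH_CLOSE,np.ones((5,5),np.uint8)))
    for i in range(1,n):
        if s[i,4]>150:
            q=P[(l==i)&(m>0)];(x,y),r=cv2.minEnclosingCircle(q[:,:2].astype(np.float32));u,v=c[i];print('blob',c[i].round(0),s[i,4],'circ %.4f %.4f r %.4f'%(x,y,r),'mean',q.mean(0).round(4), 'ray',onz('top',[u,v],.06).round(4))
if __name__=='__main__':
    media(sys.argv[1]); print(bot.tip_reach); go([.438,-.177,.16],88)
E
python3 med.py t8
```

```text
blob [448. 215.] 326 circ 0.5675 -0.2556 r 0.0273 mean [ 0.5675 -0.2556  0.0598] ray [[ 0.5677 -0.2556  0.06  ]]
blob [502. 259.] 337 circ 0.4542 -0.3863 r 0.0280 mean [ 0.4544 -0.3858  0.0596] ray [[ 0.4544 -0.3854  0.06  ]]
blob [418. 267.] 325 circ 0.4377 -0.1776 r 0.0272 mean [ 0.4378 -0.1772  0.0599] ray [[ 0.4379 -0.1772  0.06  ]]
blob [526. 310.] 1592 circ 0.3287 -0.4389 r 0.0669 mean [ 0.3288 -0.4386  0.0593] ray [[ 0.3291 -0.4383  0.06  ]]
0.0726
clock 18.10 tip now [0.4603 0.0629 0.1705] yaw 87.65 w 0.0772 F [-0.7 -3.2 -1.3] j [ 0.14  0.21 -0.2   1.16 -0.    0.18]
 d(start axes) mm [-240.5  -12.5   11.5]  d(end axes) mm [-240.5  -13.9   10.5]  rotvec [ 0.03  0.24 -0.35]
```

View pics/t8.png

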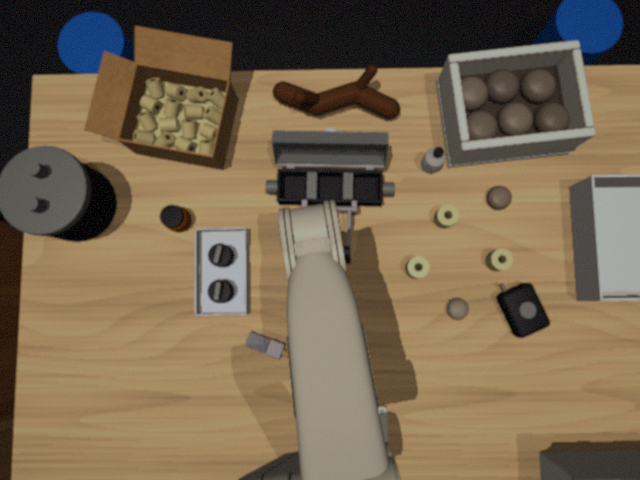

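Both cartridges stand in the tray at (221,254) and (221,291), and all three pockets are empty. The media haven't moved. Next is the medium at (0.438,-0.177).

Emit:
drive_tool(steps=[-0.036, -0.002, 0.002, 0, 0, 0, -0.8, -0.04, -0.002, 0.002, 0, 0, 0, -0.8, -0.04, -0.002, 0.002, 0, 0, 0, -0.8, -0.04, -0.002, 0.002, 0, 0, 0, -0.8, -0.04, -0.002, 0.002, 0, 0, 0, -0.8, -0.03, -0.002, 0, 0, 0, 0, -0.8, -0.01, 0, 0, 0, 0, 0, -0.8, 0, 0, 0, 0, 0, 0, -0.8])

```text
clock: 18.77
eef_pos: [0.4409, -0.1684, 0.2329]
tool_rot: [0.721, 0.693, 0.0, 0.001]
ft_force: [-0.3, -0.3, -1.4]
grip_width: 0.0768
```

```bash
python3 - <<'E'
from h import *
go([.438,-.177,.042],88)
E
```

```text
clock 18.77 tip now [ 0.4409 -0.1684  0.1603] yaw 87.73 w 0.0768 F [-0.3 -0.3 -1.4] j [-0.36  0.23 -0.2   1.14 -0.   -0.33]
 d(start axes) mm [ -8.7  -2.7 118.3]  d(end axes) mm [ -8.7  -2.6 118.3]  rotvec [ 0.07  0.03 -0.27]
```

Emit:
drive_tool(steps=[-0.0085, -0.0025, 0, 0, 0, 0, -0.8, 0, 0, 0.02, 0, 0, 0, -0.8, 0, 0, 0.025, 0, 0, 0, -0.8, 0, 0, 0.025, 0, 0, 0, -0.8, 0, 0, 0, 0, 0, 0, -0.8, 0, 0, 0, 0, 0, 0, -0.8])

```text
clock: 19.27
eef_pos: [0.4373, -0.1732, 0.1619]
tool_rot: [0.719, 0.695, -0.001, -0.002]
ft_force: [-0.9, 0.5, 0.7]
grip_width: 0.0766
```

```bash
python3 - <<'E'
from h import *
go([.438,-.177,.042],88)
save('side','s9')
i=cv2.imread('pics/s9.png')[140:290,280:480]
cv2.imwrite('pics/s9c.png',cv2.resize(i,None,fx=3.7,fy=3.7,interpolation=2))
E
```

```text
clock 19.27 tip now [ 0.4373 -0.1732  0.0893] yaw 88.09 w 0.0766 F [-0.9  0.5  0.7] j [-0.38  0.3  -0.31  0.96  0.   -0.34]
 d(start axes) mm [-3.8  1.  47.2]  d(end axes) mm [-3.7  0.9 47.3]  rotvec [-0.19 -0.08  0.09]
```

View pics/s9c.png

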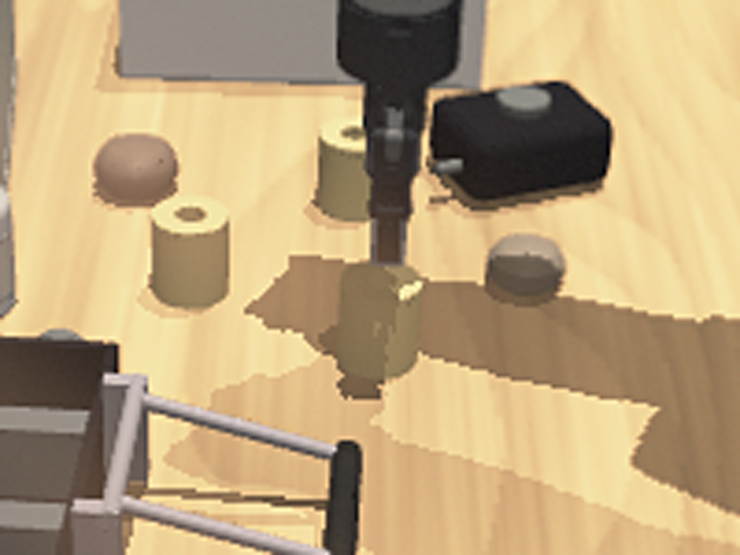

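Emit:
drive_tool(steps=[-0.0035, 0.001, 0.015, 0, 0, 0, -0.8, 0, 0, 0.017, 0, 0, 0, -0.8, 0, 0, 0.01, 0, 0, 0, -0.8, 0, 0, 0.005, 0, 0, 0, -0.8, 0, 0, 0, 0, 0, 0, -0.8, 0, 0, 0, 0, 0, 0, -0.8])

```text
clock: 19.82
eef_pos: [0.4398, -0.1783, 0.1168]
tool_rot: [0.719, 0.695, 0.0, 0.001]
ft_force: [0.2, -0.6, 0.3]
grip_width: 0.0772
```

```bash
python3 - <<'E'
from h import *
go([.438,-.177,.042],88)
save('side','s10')
i=cv2.imread('pics/s10.png')[140:290,280:480]
cv2.imwrite('pics/s10c.png',cv2.resize(i,None,fx=3.7,fy=3.7,interpolation=2))
E
```

```text
clock 19.82 tip now [ 0.4398 -0.1783  0.0442] yaw 88.00 w 0.0772 F [ 0.2 -0.6  0.3] j [-0.39  0.36 -0.36  0.85  0.   -0.35]
 d(start axes) mm [ 1.3 -1.9  2.2]  d(end axes) mm [ 1.3 -1.9  2.2]  rotvec [ 0.11  0.04 -0.  ]
```

View pics/s10c.png

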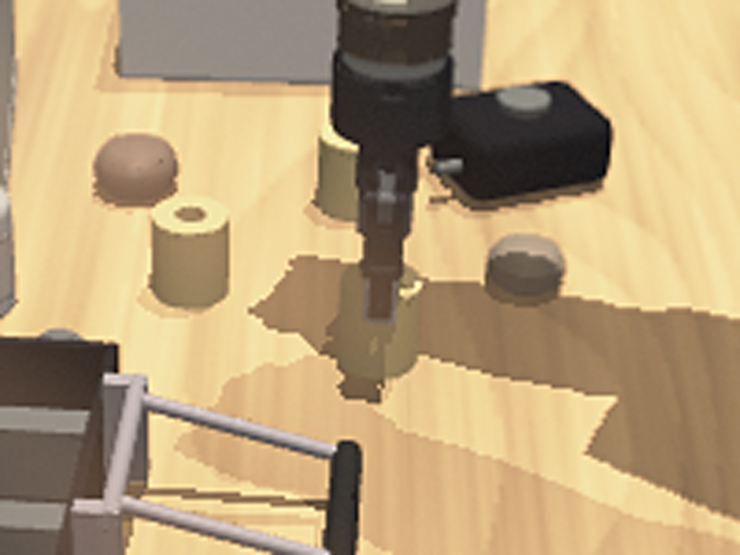

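```bash
python3 - <<'E'
from h import *
c,d=ray('side',[381.9,226.5]); d=d[0]
for y in(-.139,-.128): print(c+d*(y-c[1])/d[1])
E
```

```text
[ 0.44177689 -0.139       0.04967348]
[ 0.44219585 -0.128       0.05657343]
```

Emit:
drive_tool(steps=[0.001, -0.002, 0.003, 0, 0, 0, -0.8, 0, 0, 0, 0, 0, 0, -0.8, 0, 0, 0, 0, 0, 0, 1, 0, 0, 0, 0, 0, 0, 1, 0, 0, 0, 0, 0, 0, 1, 0, 0, 0, 0, 0, 0, 1, 0, 0, 0, 0, 0, 0, 1, 0, 0, 0, 0, 0, 0, 1])

```text
clock: 20.53
eef_pos: [0.4372, -0.1775, 0.1133]
tool_rot: [0.72, 0.694, 0.0, 0.001]
ft_force: [-2.3, -0.0, 5.8]
grip_width: 0.0518
```

Emit:
drive_tool(steps=[0, 0, -0.008, 0, 0, 0, 1, 0, 0, -0.015, 0, 0, 0, 1, 0, 0, -0.02, 0, 0, 0, 1, 0, 0, -0.025, 0, 0, 0, 1, 0, 0, -0.025, 0, 0, 0, 1, 0, 0, -0.01, 0, 0, 0, 1, 0, 0, 0, 0, 0, 0, 1])

```text
clock: 21.12
eef_pos: [0.4384, -0.1778, 0.2186]
tool_rot: [0.72, 0.694, 0.001, 0.003]
ft_force: [-0.0, -1.1, -2.4]
grip_width: 0.0517
```

```bash
python3 - <<'E'
from h import *
go([.645,-.052,.15],88)
save('side','s11')
i=cv2.imread('pics/s11.png')[100:290,280:480]
cv2.imwrite('pics/s11c.png',cv2.resize(i,None,fx=3,fy=3,interpolation=2))
E
```

```text
clock 21.12 tip now [ 0.4384 -0.1778  0.146 ] yaw 87.97 w 0.0517 F [-0.  -1.1 -2.4] j [-0.39  0.24 -0.22  1.1   0.   -0.35]
 d(start axes) mm [133.  202.   -3.2]  d(end axes) mm [132.9 202.   -4. ]  rotvec [ 0.31  0.11 -0.03]
```

View pics/s11c.png

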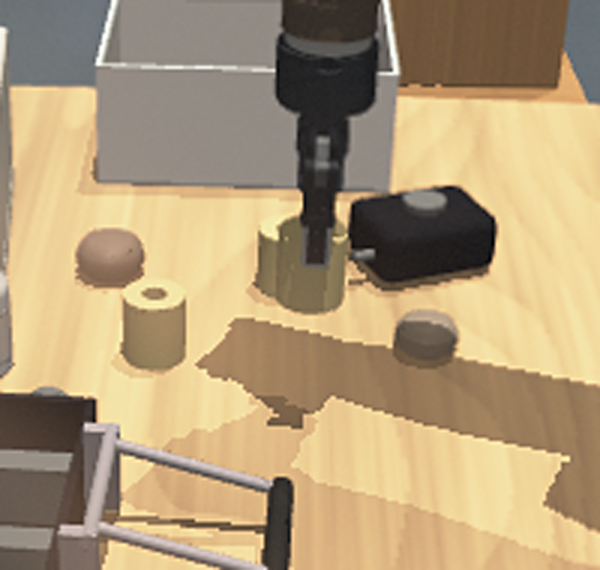

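Emit:
drive_tool(steps=[0.008, 0.013, 0, 0, 0, 0, 1, 0.016, 0.024, 0, 0, 0, 0, 1, 0.02, 0.03, 0, 0, 0, 0, 1, 0.02, 0.03, 0, 0, 0, 0, 1, 0.02, 0.03, 0, 0, 0, 0, 1, 0.02, 0.03, 0, 0, 0, 0, 1, 0.016, 0.024, 0, 0, 0, 0, 1, 0.01, 0.016, 0, 0, 0, 0, 1])

```text
clock: 21.83
eef_pos: [0.6403, -0.0513, 0.2126]
tool_rot: [0.719, 0.695, -0.0, -0.001]
ft_force: [-0.5, 0.7, -1.3]
grip_width: 0.0515
```

Emit:
drive_tool(steps=[0.003, 0.005, 0, 0, 0, 0, 1, 0, 0, 0, 0, 0, 0, 1, 0, 0, 0, 0, 0, 0, 1, 0, 0, 0, 0, 0, 0, 1])

```text
clock: 22.17
eef_pos: [0.6423, -0.052, 0.2146]
tool_rot: [0.72, 0.694, -0.001, -0.001]
ft_force: [0.1, 0.5, -1.8]
grip_width: 0.0521
```

```bash
python3 - <<'E'
from h import *
go([.645,-.052,.058],88)
save('side','s12')
i=cv2.imread('pics/s12.png')[100:290,230:430]
cv2.imwrite('pics/s12c.png',cv2.resize(i,None,fx=3,fy=3,interpolation=2))
E
```

```text
clock 22.17 tip now [ 0.6423 -0.052   0.142 ] yaw 87.92 w 0.0521 F [ 0.1  0.5 -1.8] j [-0.08  0.58  0.28  1.28 -0.   -0.04]
 d(start axes) mm [ 0.1  2.9 84. ]  d(end axes) mm [ 0.1  2.7 84. ]  rotvec [-0.16  0.01 -0.08]
```

View pics/s12c.png

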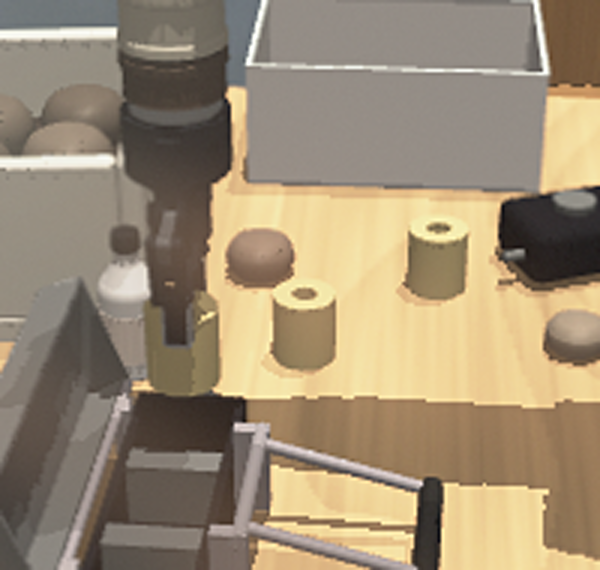

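```bash
python3 - <<'E'
from h import *
c,d=ray('side',[289.3,215]); d=d[0]
for y in(-.025,-.017,-.0105): print(c+d*(y-c[1])/d[1])
c,d=ray('side',[290.5,230.5]); d=d[0]  # bottom front edge of cyl y=-.052+.027
print(c+d*(-.025-c[1])/d[1])
E
```

```text
[ 0.64392334 -0.025       0.14165463]
[ 0.64271048 -0.017       0.14651571]
[ 0.64172504 -0.0105      0.15046533]
[ 0.64283422 -0.025       0.10251182]
```

Emit:
drive_tool(steps=[0, 0.0025, 0.01, 0, 0, 0, 1, 0, 0, 0.015, 0, 0, 0, 1, 0, 0, 0.018, 0, 0, 0, 1, 0, 0, 0.018, 0, 0, 0, 1, 0, 0, 0.012, 0, 0, 0, 1, 0, 0, 0.006, 0, 0, 0, 1, 0, 0, 0.003, 0, 0, 0, 1, 0, 0, 0, 0, 0, 0, 1])

```text
clock: 22.88
eef_pos: [0.6456, -0.0519, 0.133]
tool_rot: [0.72, 0.694, -0.0, -0.0]
ft_force: [-0.2, 0.6, -0.9]
grip_width: 0.0522
```

```bash
python3 - <<'E'
from h import *
go([.645,-.052,.058],88)
save('side','s13')
i=cv2.imread('pics/s13.png')[150:310,230:430]
cv2.imwrite('pics/s13c.png',cv2.resize(i,None,fx=3,fy=3,interpolation=2))
E
```

```text
clock 22.88 tip now [ 0.6456 -0.0519  0.0604] yaw 87.93 w 0.0522 F [-0.2  0.6 -0.9] j [-0.08  0.64  0.17  1.1  -0.   -0.04]
 d(start axes) mm [-0.1 -0.6  2.4]  d(end axes) mm [-0.1 -0.6  2.4]  rotvec [-0.06 -0.   -0.07]
```

View pics/s13c.png

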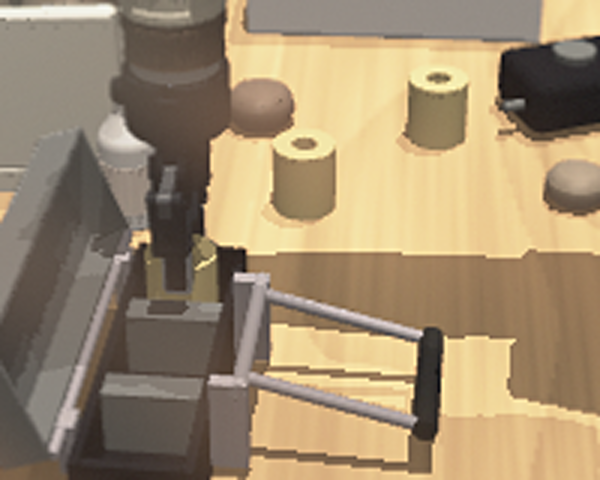

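Emit:
drive_tool(steps=[0, 0, 0.0025, 0, 0, 0, 1, 0, 0, 0, 0, 0, 0, 1, 0, 0, 0, 0, 0, 0, 1])

```text
clock: 23.18
eef_pos: [0.6464, -0.0516, 0.1318]
tool_rot: [0.72, 0.694, 0.0, 0.0]
ft_force: [0.4, 0.0, -3.2]
grip_width: 0.052
```

Emit:
drive_tool(steps=[0, 0, 0, 0, 0, 0, -0.6, 0, 0, 0, 0, 0, 0, -0.6, 0, 0, 0, 0, 0, 0, -0.6, 0, 0, 0, 0, 0, 0, -0.6, 0, 0, -0.015, 0, 0, 0, -0.6, 0, 0, -0.03, 0, 0, 0, -0.6, 0, 0, -0.035, 0, 0, 0, -0.6, 0, 0, -0.02, 0, 0, 0, -0.6])

```text
clock: 23.85
eef_pos: [0.647, -0.0516, 0.2349]
tool_rot: [0.72, 0.694, 0.001, 0.002]
ft_force: [0.8, 0.7, 0.6]
grip_width: 0.0683
```

```bash
python3 - <<'E'
from h import *
go([.568,-.2555,.15],88)
save('side','s14')
i=cv2.imread('pics/s14.png')[150:310,230:430]
cv2.imwrite('pics/s14c.png',cv2.resize(i,None,fx=3,fy=3,interpolation=2))
E
```

```text
clock 23.85 tip now [ 0.647  -0.0516  0.1623] yaw 87.97 w 0.0683 F [0.8 0.7 0.6] j [-0.08  0.57  0.32  1.32  0.   -0.04]
 d(start axes) mm [-206.6  -71.8   12.1]  d(end axes) mm [-206.5  -71.9   12.3]  rotvec [ 0.26  0.01 -0.03]
```

View pics/s14c.png

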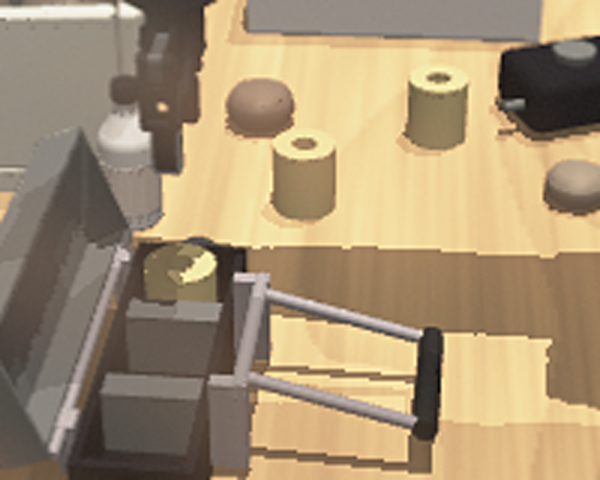

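Emit:
drive_tool(steps=[-0.02, -0.007, 0, 0, 0, 0, -0.6, -0.037, -0.013, 0, 0, 0, 0, -0.8, -0.037, -0.013, 0, 0, 0, 0, -0.8, -0.037, -0.013, 0, 0, 0, 0, -0.8, -0.037, -0.013, 0, 0, 0, 0, -0.8, -0.028, -0.01, 0, 0, 0, 0, -0.8, -0.01, -0.003, 0, 0, 0, 0, -0.8, 0, 0, 0, 0, 0, 0, -0.8])

```text
clock: 24.57
eef_pos: [0.5657, -0.2576, 0.2311]
tool_rot: [0.721, 0.693, -0.0, 0.0]
ft_force: [0.5, -0.5, 0.3]
grip_width: 0.0766
```

```bash
python3 - <<'E'
from h import *
go([.568,-.2555,.041],88)
save('side','s15')
i=cv2.imread('pics/s15.png')[130:310,230:450]
cv2.imwrite('pics/s15c.png',cv2.resize(i,None,fx=3,fy=3,interpolation=2))
E
```

```text
clock 24.57 tip now [ 0.5657 -0.2576  0.1585] yaw 87.70 w 0.0766 F [ 0.5 -0.5  0.3] j [-0.43  0.52  0.22  1.28 -0.   -0.39]
 d(start axes) mm [  2.2   2.2 117.5]  d(end axes) mm [  2.2   2.3 117.5]  rotvec [ 0.01  0.02 -0.3 ]
```

View pics/s15c.png

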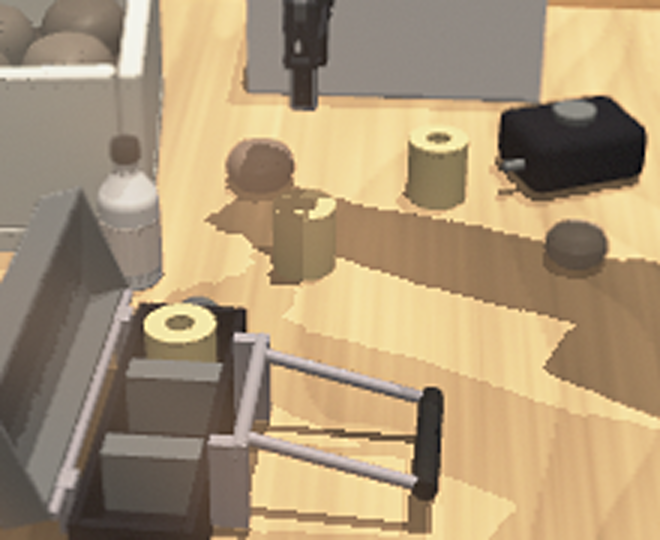

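Emit:
drive_tool(steps=[0.002, 0.002, 0.02, 0, 0, 0, -0.8, 0, 0, 0.03, 0, 0, 0, -0.8, 0, 0, 0.03, 0, 0, 0, -0.8, 0, 0, 0.02, 0, 0, 0, -0.8, 0, 0, 0.012, 0, 0, 0, -0.8, 0, 0, 0.005, 0, 0, 0, -0.8, 0, 0, 0, 0, 0, 0, -0.8, 0, 0, 0, 0, 0, 0, -0.8])

```text
clock: 25.28
eef_pos: [0.5698, -0.2518, 0.1145]
tool_rot: [0.719, 0.695, 0.0, 0.0]
ft_force: [0.4, -0.8, 0.3]
grip_width: 0.077
```

```bash
python3 - <<'E'
from h import *
go([.568,-.2555,.041],88)
E
```

```text
clock 25.28 tip now [ 0.5698 -0.2518  0.0419] yaw 88.08 w 0.0770 F [ 0.4 -0.8  0.3] j [-0.42  0.61  0.07  1.02  0.   -0.38]
 d(start axes) mm [-3.8 -1.7  0.9]  d(end axes) mm [-3.8 -1.7  0.9]  rotvec [ 0.04 -0.01  0.08]
```

Emit:
drive_tool(steps=[-0.002, -0.001, 0.001, 0, 0, 0, -0.8, 0, 0, 0, 0, 0, 0, -0.8, 0, 0, 0, 0, 0, 0, 1, 0, 0, 0, 0, 0, 0, 1, 0, 0, 0, 0, 0, 0, 1, 0, 0, 0, 0, 0, 0, 1, 0, 0, 0, 0, 0, 0, 1, 0, 0, 0, 0, 0, 0, 1])

```text
clock: 25.95
eef_pos: [0.5686, -0.2554, 0.1145]
tool_rot: [0.72, 0.694, 0.001, 0.001]
ft_force: [-0.3, -0.0, 6.2]
grip_width: 0.0517
```

Emit:
drive_tool(steps=[0, 0, -0.008, 0, 0, 0, 1, 0, 0, -0.015, 0, 0, 0, 1, 0, 0, -0.02, 0, 0, 0, 1, 0, 0, -0.025, 0, 0, 0, 1, 0, 0, -0.025, 0, 0, 0, 1, 0, 0, -0.01, 0, 0, 0, 1, 0, 0, 0, 0, 0, 0, 1, 0, 0, 0, 0, 0, 0, 1])

```text
clock: 26.62
eef_pos: [0.5676, -0.2548, 0.2156]
tool_rot: [0.72, 0.694, -0.0, -0.0]
ft_force: [0.5, -0.7, -1.9]
grip_width: 0.0519
```

```bash
python3 - <<'E'
from h import *
go([.648,.040,.145],88)
E
```

```text
clock 26.62 tip now [ 0.5676 -0.2548  0.143 ] yaw 87.97 w 0.0519 F [ 0.5 -0.7 -1.9] j [-0.42  0.53  0.2   1.24  0.   -0.39]
 d(start axes) mm [297.5  69.9  -2. ]  d(end axes) mm [297.5  70.1  -2. ]  rotvec [-0.01 -0.01 -0.03]
```

Emit:
drive_tool(steps=[0.015, 0.004, 0, 0, 0, 0, 1, 0.03, 0.007, 0, 0, 0, 0, 1, 0.037, 0.009, 0, 0, 0, 0, 1, 0.038, 0.009, 0, 0, 0, 0, 1, 0.038, 0.009, 0, 0, 0, 0, 1, 0.038, 0.009, 0, 0, 0, 0, 1, 0.038, 0.009, 0, 0, 0, 0, 1, 0.034, 0.008, 0, 0, 0, 0, 1])

```text
clock: 27.28
eef_pos: [0.6403, 0.014, 0.2133]
tool_rot: [0.719, 0.695, -0.001, -0.002]
ft_force: [-0.0, -0.7, -2.3]
grip_width: 0.052
```

Emit:
drive_tool(steps=[0.02, 0.004, 0, 0, 0, 0, 1, 0.009, 0.002, 0, 0, 0, 0, 1, 0, 0, 0, 0, 0, 0, 1, 0, 0, 0, 0, 0, 0, 1])

```text
clock: 27.62
eef_pos: [0.6474, 0.0395, 0.2143]
tool_rot: [0.719, 0.695, -0.001, -0.001]
ft_force: [0.6, -0.4, -2.1]
grip_width: 0.052
```

```bash
python3 - <<'E'
from h import *
go([.648,.040,.058],88)
save('side','s16')
i=cv2.imread('pics/s16.png')[100:310,210:450]
cv2.imwrite('pics/s16c.png',cv2.resize(i,None,fx=3,fy=3,interpolation=2))
E
```

```text
clock 27.62 tip now [0.6474 0.0395 0.1417] yaw 88.01 w 0.0520 F [ 0.6 -0.4 -2.1] j [ 0.06  0.59  0.29  1.28 -0.    0.1 ]
 d(start axes) mm [ 0.6  0.8 83.7]  d(end axes) mm [ 0.5  0.6 83.7]  rotvec [-0.18  0.06  0.01]
```

View pics/s16c.png

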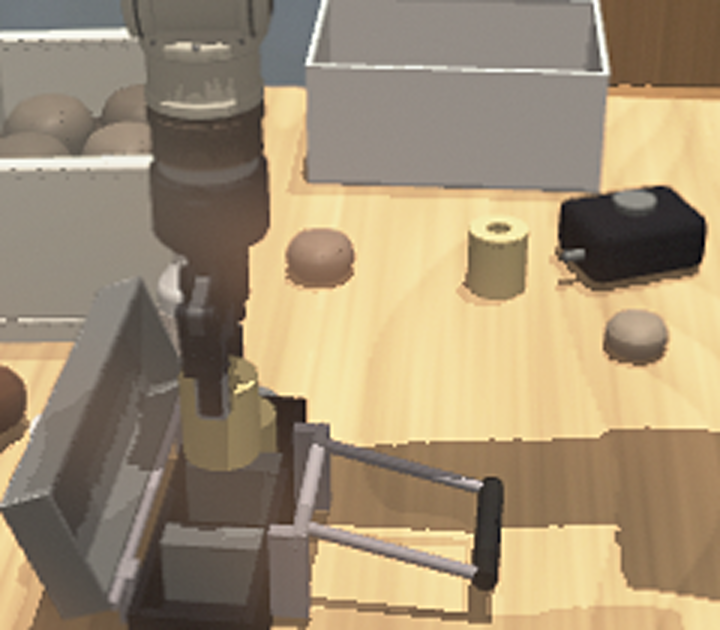

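Emit:
drive_tool(steps=[0, 0, 0.01, 0, 0, 0, 1, 0, 0, 0.015, 0, 0, 0, 1, 0, 0, 0.018, 0, 0, 0, 1, 0, 0, 0.018, 0, 0, 0, 1, 0, 0, 0.012, 0, 0, 0, 1, 0, 0, 0.006, 0, 0, 0, 1, 0, 0, 0.004, 0, 0, 0, 1, 0, 0, 0, 0, 0, 0, 1])

```text
clock: 28.33
eef_pos: [0.6477, 0.0383, 0.1321]
tool_rot: [0.72, 0.694, -0.001, -0.0]
ft_force: [-0.8, 0.7, -1.7]
grip_width: 0.0518
```

```bash
python3 - <<'E'
from h import *
go([.648,.040,.058],88)
E
```

```text
clock 28.33 tip now [0.6477 0.0383 0.0595] yaw 87.87 w 0.0518 F [-0.8  0.7 -1.7] j [ 0.06  0.65  0.18  1.1  -0.    0.1 ]
 d(start axes) mm [1.7 0.2 1.5]  d(end axes) mm [1.7 0.2 1.5]  rotvec [-0.09  0.01 -0.13]
```

Emit:
drive_tool(steps=[0.001, 0, 0.0015, 0, 0, 0, 1, 0, 0, 0, 0, 0, 0, 1, 0, 0, 0, 0, 0, 0, -0.6, 0, 0, 0, 0, 0, 0, -0.6, 0, 0, 0, 0, 0, 0, -0.6, 0, 0, 0, 0, 0, 0, -0.6, 0, 0, -0.015, 0, 0, 0, -0.6, 0, 0, -0.03, 0, 0, 0, -0.6])

```text
clock: 29.0
eef_pos: [0.6457, 0.0404, 0.1727]
tool_rot: [0.719, 0.695, -0.003, -0.003]
ft_force: [0.6, 0.4, -1.0]
grip_width: 0.069
```

Emit:
drive_tool(steps=[0, 0, -0.035, 0, 0, 0, -0.6, 0, 0, -0.025, 0, 0, 0, -0.6, 0, 0, 0, 0, 0, 0, -0.6])

```text
clock: 29.25
eef_pos: [0.6512, 0.0407, 0.2443]
tool_rot: [0.719, 0.694, 0.005, 0.004]
ft_force: [0.3, 0.2, 0.4]
grip_width: 0.0684
```

```bash
python3 med.py t17 | grep -v '^0'; python3 - <<'E'
from h import *
go([.4545,-.3858,.15],88)
save('side','s17')
i=cv2.imread('pics/s17.png')[100:310,210:450]
cv2.imwrite('pics/s17c.png',cv2.resize(i,None,fx=3,fy=3,interpolation=2))
E
```

```text
blob [502. 259.] 335 circ 0.4545 -0.3860 r 0.0278 mean [ 0.4543 -0.3852  0.0597] ray [[ 0.4543 -0.3851  0.06  ]]
blob [526. 310.] 1589 circ 0.3312 -0.4407 r 0.0667 mean [ 0.3296 -0.4383  0.0594] ray [[ 0.3293 -0.4384  0.06  ]]
clock 29.30 tip now [0.6503 0.0406 0.1687] yaw 87.98 w 0.0685 F [-0.2 -0.8 -1. ] j [ 0.06  0.57  0.34  1.33 -0.    0.1 ]
 d(start axes) mm [-225.  -204.6    6.6]  d(end axes) mm [-224.9 -204.6    8.7]  rotvec [ 0.51 -0.05 -0.02]
clock 29.30 tip now [0.6503 0.0406 0.1687] yaw 87.98 w 0.0685 F [-0.2 -0.8 -1. ] j [ 0.06  0.57  0.34  1.33 -0.    0.1 ]
 d(start axes) mm [-433.1 -180.8   16.7]  d(end axes) mm [-433.  -180.8   18.7]  rotvec [ 0.51 -0.05 -0.02]
```

View pics/s17c.png

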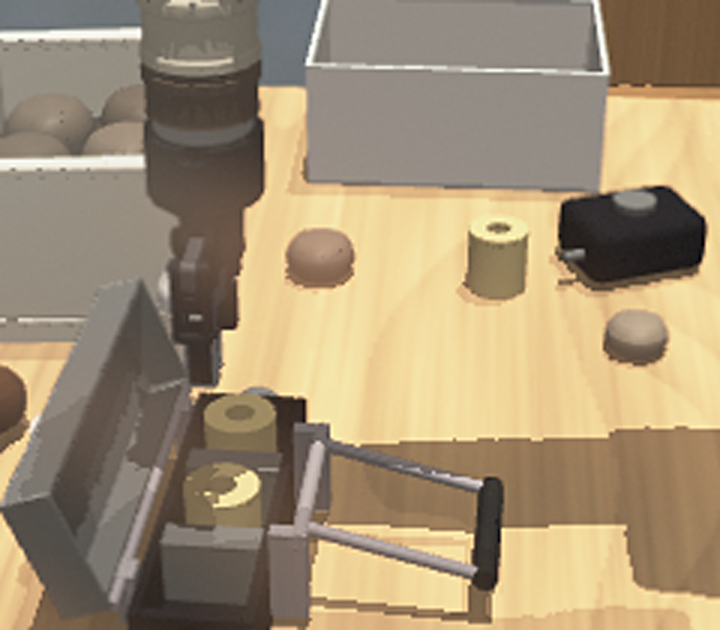

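Emit:
drive_tool(steps=[-0.02, -0.008, 0, 0, 0, 0, -0.6, -0.034, -0.014, 0, 0, 0, 0, -0.8, -0.037, -0.0155, 0, 0, 0, 0, -0.8, -0.037, -0.0155, 0, 0, 0, 0, -0.8, -0.037, -0.0155, 0, 0, 0, 0, -0.8, -0.037, -0.0155, 0, 0, 0, 0, -0.8, -0.037, -0.0155, 0, 0, 0, 0, -0.8, -0.037, -0.0155, 0, 0, 0, 0, -0.8])

```text
clock: 30.02
eef_pos: [0.5216, -0.2324, 0.2347]
tool_rot: [0.719, 0.695, -0.001, -0.002]
ft_force: [0.8, 0.2, 0.4]
grip_width: 0.0768
```

Emit:
drive_tool(steps=[-0.037, -0.0155, 0, 0, 0, 0, -0.8, -0.037, -0.0155, 0, 0, 0, 0, -0.8, -0.037, -0.0155, 0, 0, 0, 0, -0.8, -0.03, -0.013, 0, 0, 0, 0, -0.8, -0.01, -0.004, 0, 0, 0, 0, -0.8, 0, 0, 0, 0, 0, 0, -0.8, 0, 0, 0, 0, 0, 0, -0.8])

```text
clock: 30.6
eef_pos: [0.4541, -0.3796, 0.2351]
tool_rot: [0.72, 0.694, 0.0, -0.001]
ft_force: [-0.7, 0.5, -0.4]
grip_width: 0.0768
```

```bash
python3 - <<'E'
from h import *
go([.4544,-.3856,.041],88)
save('side','s18')
i=cv2.imread('pics/s18.png')[100:310,210:450]
cv2.imwrite('pics/s18c.png',cv2.resize(i,None,fx=3,fy=3,interpolation=2))
E
```

```text
clock 30.60 tip now [ 0.4541 -0.3796  0.1625] yaw 87.90 w 0.0768 F [-0.7  0.5 -0.4] j [-0.7   0.46  0.14  1.25  0.   -0.66]
 d(start axes) mm [ -6.3   0.7 121.5]  d(end axes) mm [ -6.    0.5 121.5]  rotvec [-0.1  -0.14 -0.1 ]
```

View pics/s18c.png

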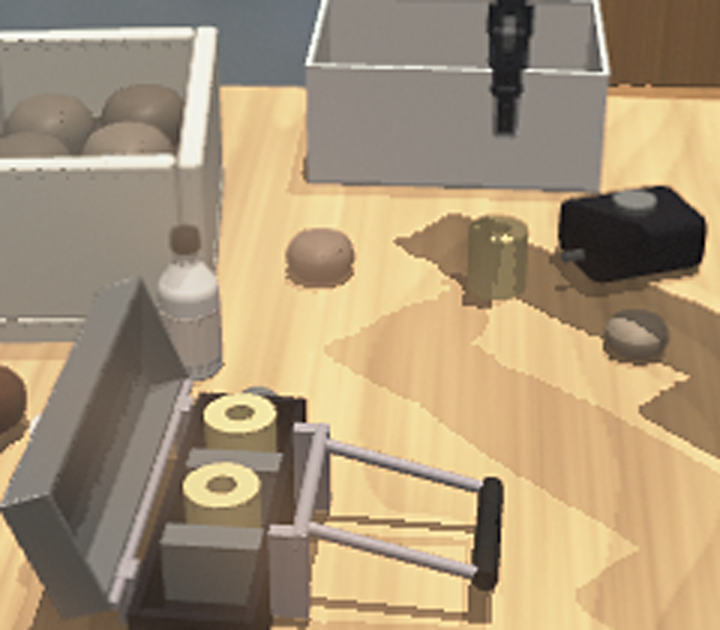

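Emit:
drive_tool(steps=[-0.0055, 0, 0.02, 0, 0, 0, -0.8, 0, 0, 0.03, 0, 0, 0, -0.8, 0, 0, 0.03, 0, 0, 0, -0.8, 0, 0, 0.022, 0, 0, 0, -0.8, 0, 0, 0.013, 0, 0, 0, -0.8, 0, 0, 0.006, 0, 0, 0, -0.8, 0, 0, 0, 0, 0, 0, -0.8, 0, 0, 0, 0, 0, 0, -0.8])

```text
clock: 31.32
eef_pos: [0.4555, -0.3845, 0.1159]
tool_rot: [0.719, 0.695, 0.0, 0.0]
ft_force: [-0.5, 0.2, -0.1]
grip_width: 0.0771
```

```bash
python3 - <<'E'
from h import *
go([.4544,-.3856,.041],88)
E
```

```text
clock 31.32 tip now [ 0.4555 -0.3845  0.0433] yaw 88.08 w 0.0771 F [-0.5  0.2 -0.1] j [-0.7   0.57 -0.02  0.99  0.   -0.67]
 d(start axes) mm [-1.1 -1.   2.3]  d(end axes) mm [-1.2 -1.   2.3]  rotvec [ 0.01 -0.    0.08]
```

Emit:
drive_tool(steps=[-0.001, -0.001, 0.002, 0, 0, 0, -0.8, 0, 0, 0, 0, 0, 0, -0.8, 0, 0, 0, 0, 0, 0, 1, 0, 0, 0, 0, 0, 0, 1, 0, 0, 0, 0, 0, 0, 1, 0, 0, 0, 0, 0, 0, 1, 0, 0, 0, 0, 0, 0, 1, 0, 0, 0, 0, 0, 0, 1])

```text
clock: 31.98
eef_pos: [0.4541, -0.3869, 0.1149]
tool_rot: [0.72, 0.694, 0.0, 0.001]
ft_force: [-0.8, 0.0, 6.1]
grip_width: 0.0514
```

Emit:
drive_tool(steps=[0, 0, -0.008, 0, 0, 0, 1, 0, 0, -0.015, 0, 0, 0, 1, 0, 0, -0.02, 0, 0, 0, 1, 0, 0, -0.025, 0, 0, 0, 1, 0, 0, -0.025, 0, 0, 0, 1, 0, 0, -0.01, 0, 0, 0, 1, 0, 0, 0, 0, 0, 0, 1, 0, 0, 0, 0, 0, 0, 1])

```text
clock: 32.65
eef_pos: [0.4534, -0.3864, 0.2162]
tool_rot: [0.72, 0.694, -0.0, 0.0]
ft_force: [-0.5, -0.6, -3.2]
grip_width: 0.0519
```

```bash
python3 - <<'E'
from h import *
go([.651,.132,.15],88)
E
```

```text
clock 32.65 tip now [ 0.4534 -0.3864  0.1436] yaw 87.96 w 0.0519 F [-0.5 -0.6 -3.2] j [-0.71  0.48  0.12  1.21 -0.   -0.67]
 d(start axes) mm [525.1 179.   -6.4]  d(end axes) mm [525.  179.4  -6.4]  rotvec [-0.    0.01 -0.04]
```

Emit:
drive_tool(steps=[0.015, 0.005, 0, 0, 0, 0, 1, 0.025, 0.009, -0.003, 0, 0, 0, 1, 0.035, 0.012, -0.003, 0, 0, 0, 1, 0.035, 0.012, 0, 0, 0, 0, 1, 0.035, 0.012, 0, 0, 0, 0, 1, 0.035, 0.012, 0, 0, 0, 0, 1, 0.035, 0.012, 0, 0, 0, 0, 1, 0.035, 0.012, 0, 0, 0, 0, 1])

```text
clock: 33.32
eef_pos: [0.5474, -0.1377, 0.2199]
tool_rot: [0.72, 0.694, -0.001, -0.002]
ft_force: [1.1, 0.4, -1.3]
grip_width: 0.0518
```

Emit:
drive_tool(steps=[0.037, 0.0125, 0, 0, 0, 0, 1, 0.037, 0.0125, 0, 0, 0, 0, 1, 0.037, 0.0125, 0, 0, 0, 0, 1, 0.037, 0.0125, 0, 0, 0, 0, 1, 0.037, 0.0125, 0, 0, 0, 0, 1, 0.037, 0.0125, 0, 0, 0, 0, 1, 0.03, 0.01, 0, 0, 0, 0, 1, 0.015, 0.005, 0, 0, 0, 0, 1])

```text
clock: 33.98
eef_pos: [0.6474, 0.1283, 0.219]
tool_rot: [0.718, 0.696, -0.001, -0.002]
ft_force: [-1.0, -0.3, -2.6]
grip_width: 0.0517
```

Emit:
drive_tool(steps=[0.007, 0.002, 0, 0, 0, 0, 1, 0, 0, 0, 0, 0, 0, 1, 0, 0, 0, 0, 0, 0, 1])

```text
clock: 34.23
eef_pos: [0.6491, 0.1302, 0.2206]
tool_rot: [0.72, 0.694, -0.002, -0.001]
ft_force: [-0.2, -0.8, -1.8]
grip_width: 0.0517
```

```bash
python3 - <<'E'
from h import *
go([.651,.132,.058],88)
save('side','s19')
i=cv2.imread('pics/s19.png')[100:340,190:430]
cv2.imwrite('pics/s19c.png',cv2.resize(i,None,fx=2.5,fy=2.5,interpolation=2))
E
```

```text
clock 34.23 tip now [0.6491 0.1302 0.148 ] yaw 87.96 w 0.0517 F [-0.2 -0.8 -1.8] j [ 0.2   0.61  0.35  1.32 -0.    0.23]
 d(start axes) mm [ 2.   2.1 90. ]  d(end axes) mm [ 1.8  1.8 90. ]  rotvec [-0.2   0.09 -0.04]
```

View pics/s19c.png

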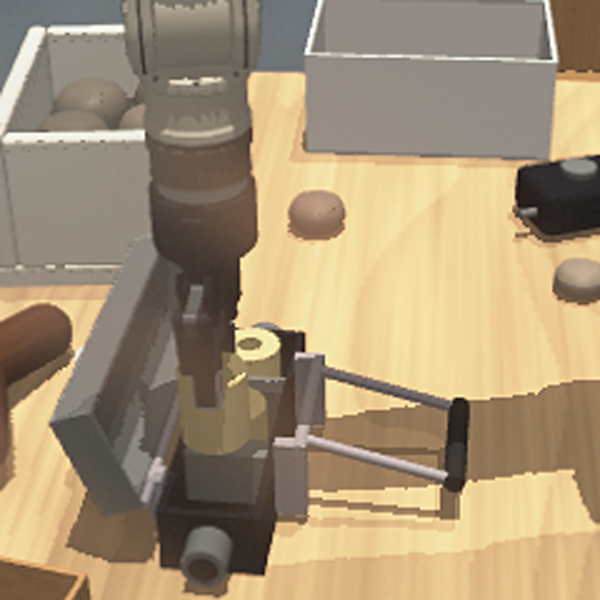

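Emit:
drive_tool(steps=[0.001, 0.001, 0.012, 0, 0, 0, 1, 0, 0, 0.018, 0, 0, 0, 1, 0, 0, 0.02, 0, 0, 0, 1, 0, 0, 0.018, 0, 0, 0, 1, 0, 0, 0.012, 0, 0, 0, 1, 0, 0, 0.006, 0, 0, 0, 1, 0, 0, 0.003, 0, 0, 0, 1, 0, 0, 0, 0, 0, 0, 1])

```text
clock: 34.95
eef_pos: [0.6507, 0.1309, 0.1329]
tool_rot: [0.72, 0.694, -0.001, -0.0]
ft_force: [-0.6, 0.0, -0.8]
grip_width: 0.0519
```

```bash
python3 - <<'E'
from h import *
go([.651,.132,.058],88)
E
```

```text
clock 34.95 tip now [0.6507 0.1309 0.0603] yaw 87.89 w 0.0519 F [-0.6  0.  -0.8] j [ 0.2   0.67  0.23  1.13 -0.    0.24]
 d(start axes) mm [1.1 0.2 2.3]  d(end axes) mm [1.1 0.2 2.3]  rotvec [-0.07  0.02 -0.11]
```

Lower it, release, rise, then retreat to the free side for a check from above.

Emit:
drive_tool(steps=[0.001, 0, 0.0025, 0, 0, 0, 1, 0, 0, 0, 0, 0, 0, 1, 0, 0, 0, 0, 0, 0, -0.6, 0, 0, 0, 0, 0, 0, -0.6, 0, 0, 0, 0, 0, 0, -0.6, 0, 0, 0, 0, 0, 0, -0.6, 0, 0, -0.015, 0, 0, 0, -0.6, 0, 0, -0.03, 0, 0, 0, -0.6])

```text
clock: 35.62
eef_pos: [0.6486, 0.1325, 0.1721]
tool_rot: [0.719, 0.694, -0.004, -0.002]
ft_force: [0.6, -0.7, -0.6]
grip_width: 0.0684
```

Emit:
drive_tool(steps=[0, 0, -0.035, 0, 0, 0, -0.2, 0, 0, -0.025, 0, 0, 0, -0.2, 0, -0.03, 0, 0, 0, 7, -0.2, 0, -0.04, 0, 0, 0, 0, -0.2, 0, -0.04, 0, 0, 0, 0, -0.2, 0, -0.04, 0, 0, 0, 0, -0.2, 0, -0.04, 0, 0, 0, 0, -0.2, 0, -0.03, 0, 0, 0, 0, -0.2])

```text
clock: 36.28
eef_pos: [0.4303, 0.1638, 0.2363]
tool_rot: [0.76, 0.649, -0.0, -0.0]
ft_force: [-0.4, 0.8, -0.0]
grip_width: 0.0511
```

Emit:
drive_tool(steps=[0, 0, 0, 0, 0, 7, -0.2, 0, 0, 0, 0, 0, 7, -0.2, 0, 0, 0, 0, 0, 7, -0.2, 0, 0, 0, 0, 0, 7, -0.2, 0, 0, 0, 0, 0, 7, -0.2, 0, 0, 0, 0, 0, 7, -0.2, 0, 0, 0, 0, 0, 7, -0.2, 0, 0, 0, 0, 0, 7, -0.2])

```text
clock: 36.95
eef_pos: [0.4336, 0.1639, 0.2366]
tool_rot: [0.977, 0.213, 0.001, -0.0]
ft_force: [-0.3, 0.7, 0.2]
grip_width: 0.0512
```

```bash
python3 - <<'E'
from h import *
go([.46,.0465,.15],-2)
save('side','s20');p,d=save('top','t20');P=cloud('top',d)
i=cv2.imread('pics/s20.png')[140:340,190:430];j=cv2.imread('pics/t20.png')[130:330,180:420]
cv2.imwrite('pics/b20.png',np.vstack([cv2.resize(i,None,fx=1.5*.99,fy=1.45),cv2.resize(j,None,fx=1.5*.99,fy=1.45)]) if 0 else np.hstack([cv2.resize(i,(400,333)),cv2.resize(j,(400,333))]))
for c in [(.645,-.052),(.648,.040),(.651,.132)]:
    m=(np.hypot(P[...,0]-c[0],P[...,1]-c[1])<.034)&(P[...,2]>.064)&(P[...,2]<.1)
    q=P[m]
    if len(q): (x,y),r=cv2.minEnclosingCircle(q[:,:2].astype(np.float32));print('%.4f %.4f r%.4f'%(x,y,r),q[:,2].mean(),len(q))
E
```

```text
clock 36.95 tip now [0.4336 0.1639 0.164 ] yaw 24.63 w 0.0512 F [-0.3  0.7  0.2] j [ 0.36  0.21 -0.21  1.14  0.    1.5 ]
 d(start axes) mm [-24.9 117.8  13.9]  d(end axes) mm [ 30.5 116.4  14. ]  rotvec [-1.000e-02 -7.000e-02  2.663e+01]
0.6469 -0.0517 r0.0274 0.06999840001823829 289
0.6483 0.0401 r0.0274 0.06976366997928449 302
0.6523 0.1328 r0.0276 0.06989326257651747 293
```

View pics/b20.png

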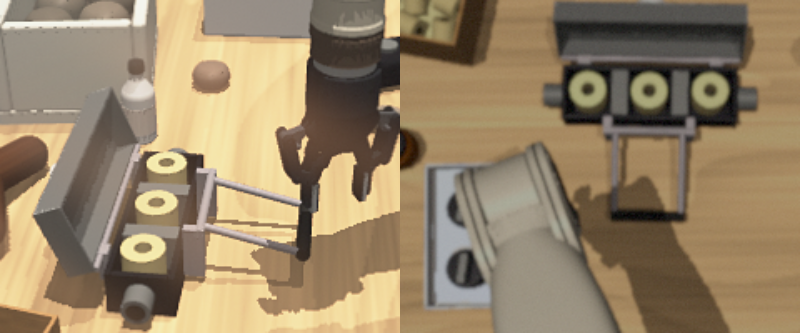

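All three media tops read z = 0.070, which puts them on the pocket floors. Now the pedal bar.

```bash
python3 - <<'E'
from h import *
z=np.load('/tmp/t20.npz');P=cloud('top',z['d']);p=z['p'].astype(int).sum(2)
m=(np.abs(P[...,0]-.46)<.03)&(np.abs(P[...,1]-.045)<.035)&(P[...,2]>.03)&(P[...,2]<.065)
q=P[m];print(len(q),q.mean(0),q.min(0),q.max(0))
t=q[q[:,2]>.046];print(t.mean(0),np.polyfit(t[:,1],t[:,0],1))
m=(np.abs(P[...,0]-.46)<.02)&(np.abs(P[...,1]-.045)<.09)&(P[...,2]>.03)&(P[...,2]<.065);print(P[m].min(0),P[m].max(0))
E
```

```text
201 [0.45986476 0.04542084 0.04859211] [0.45135685 0.0106487  0.03505035] [0.47136068 0.07894165 0.05635836]
[0.46057184 0.04452446 0.05012738] [0.03490025 0.45901793]
[ 0.45113966 -0.00944271  0.03505035] [0.47999168 0.10143642 0.06037262]
```

Emit:
drive_tool(steps=[0, 0, 0, 0, 0, 7, -0.2, 0, 0, 0, 0, 0, 7, -0.2, 0, 0, 0, 0, 0, 7, -0.2, 0, 0, 0, 0, 0, 5.6, -0.2, 0, 0, 0, 0, 0, 0, -0.2, 0, 0, 0, 0, 0, 0, -0.2])

```text
clock: 37.55
eef_pos: [0.4335, 0.1639, 0.2363]
tool_rot: [1.0, -0.012, 0.0, -0.0]
ft_force: [0.2, 0.1, 0.2]
grip_width: 0.051
```

```bash
python3 - <<'E'
from h import *
go([.461,.0465,.10],-2)
E
```

```text
clock 37.55 tip now [0.4335 0.1639 0.1637] yaw -1.36 w 0.0510 F [0.2 0.1 0.2] j [ 0.36  0.21 -0.21  1.14  0.    1.96]
 d(start axes) mm [ 30.3 116.7  63.6]  d(end axes) mm [ 31.6 116.3  63.7]  rotvec [-0.01 -0.02  0.64]
```

Emit:
drive_tool(steps=[0.008, 0.03, 0, 0, 0, 0.6, -0.2, 0.009, 0.035, 0, 0, 0, 0, -0.2, 0.009, 0.035, 0, 0, 0, 0, -0.2, 0.0055, 0.016, 0.01, 0, 0, 0, -0.2, 0, 0, 0.025, 0, 0, 0, -0.2, 0, 0, 0.025, 0, 0, 0, -0.2, 0, 0, 0, 0, 0, 0, -0.2, 0, 0, 0, 0, 0, 0, -0.2])

```text
clock: 38.22
eef_pos: [0.4597, 0.0465, 0.1753]
tool_rot: [1.0, -0.018, -0.002, 0.0]
ft_force: [-0.7, -0.1, 0.3]
grip_width: 0.0512
```

```bash
python3 - <<'E'
from h import *
go([.461,.0465,.024],-2)
E
```

```text
clock 38.22 tip now [0.4597 0.0465 0.1027] yaw -2.11 w 0.0512 F [-0.7 -0.1  0.3] j [ 0.1   0.27 -0.31  0.99  0.    1.71]
 d(start axes) mm [ 1.6 -0.  78.7]  d(end axes) mm [ 1.3 -0.  78.7]  rotvec [ 0.02  0.2  -0.11]
```

Emit:
drive_tool(steps=[0.001, 0, 0.015, 0, 0, 0, -0.2, 0, 0, 0.02, 0, 0, 0, -0.2, 0, 0, 0.02, 0, 0, 0, -0.2, 0, 0, 0.015, 0, 0, 0, -0.2, 0, 0, 0.007, 0, 0, 0, -0.2, 0, 0, 0, 0, 0, 0, -0.2, 0, 0, 0, 0, 0, 0, -0.2])

```text
clock: 38.8
eef_pos: [0.4626, 0.047, 0.1001]
tool_rot: [1.0, -0.019, 0.001, -0.0]
ft_force: [0.9, 0.5, 0.4]
grip_width: 0.0512
```

```bash
python3 - <<'E'
from h import *
go([.461,.0465,.024],-2)
save('side','s21')
i=cv2.imread('pics/s21.png')[180:320,300:460]
cv2.imwrite('pics/s21c.png',cv2.resize(i,None,fx=4,fy=4,interpolation=2))
E
```

```text
clock 38.80 tip now [0.4626 0.047  0.0275] yaw -2.16 w 0.0512 F [0.9 0.5 0.4] j [ 0.1   0.37 -0.4   0.8  -0.    1.71]
 d(start axes) mm [-1.5  0.6  3.5]  d(end axes) mm [-1.5  0.6  3.5]  rotvec [-0.01 -0.08 -0.16]
```

View pics/s21c.png

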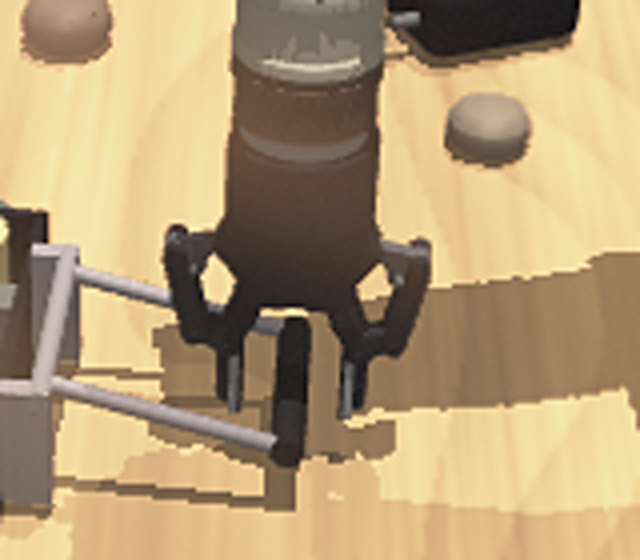

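Bar at crop (290,390) lies between the fingers at (233,400) and (347,405). Lower slightly and close.

Emit:
drive_tool(steps=[-0.001, 0, 0.0035, 0, 0, 0, -0.2, 0, 0, 0, 0, 0, 0, -0.2, 0, 0, 0, 0, 0, 0, 1, 0, 0, 0, 0, 0, 0, 1, 0, 0, 0, 0, 0, 0, 1, 0, 0, 0, 0, 0, 0, 1, 0, 0, 0, 0, 0, 0, 1, 0, 0, 0, 0, 0, 0, 1])

```text
clock: 39.52
eef_pos: [0.4622, 0.0467, 0.0962]
tool_rot: [1.0, -0.019, 0.002, 0.0]
ft_force: [4.5, -1.2, 1.3]
grip_width: 0.0162
```

```bash
python3 - <<'E'
from h import *
go([.461,.0465,.024],-2)
for i in range(0,9):
    a=-0.258+.52*i/8; print(round(75+129*np.sin(a),1), round(-62-129*np.cos(a),1))
E
```

```text
clock 39.52 tip now [0.4622 0.0467 0.0236] yaw -2.23 w 0.0162 F [ 4.5 -1.2  1.3] j [ 0.1   0.38 -0.41  0.78 -0.    1.71]
 d(start axes) mm [-1.2  0.3 -0.4]  d(end axes) mm [-1.2  0.3 -0.4]  rotvec [-0.   -0.19 -0.23]
42.1 -186.7
50.3 -188.6
58.5 -189.9
66.9 -190.7
75.3 -191.0
83.6 -190.7
92.0 -189.9
100.2 -188.5
108.4 -186.6
```

Emit:
drive_tool(steps=[-0.0004, 0, -0.002, 0, 0, 0, 1, -0.0004, 0, -0.002, 0, 0, 0, 1, -0.0004, 0, -0.002, 0, 0, 0, 1, -0.0004, 0, -0.002, 0, 0, 0, 1, -0.0004, 0, -0.002, 0, 0, 0, 1, -0.0004, 0, -0.002, 0, 0, 0, 1, -0.0004, 0, -0.002, 0, 0, 0, 1, -0.0004, 0, -0.002, 0, 0, 0, 1])

```text
clock: 40.18
eef_pos: [0.4591, 0.0468, 0.1111]
tool_rot: [1.0, -0.02, 0.001, 0.0]
ft_force: [10.7, -0.5, -12.3]
grip_width: 0.016
```

```bash
python3 - <<'E'
from h import *
go([.461,.0465,.024],-2)
save('side','s22')
i=cv2.imread('pics/s22.png')[150:330,190:460]
cv2.imwrite('pics/s22c.png',cv2.resize(i,None,fx=2.8,fy=2.8,interpolation=2))
E
```

```text
clock 40.18 tip now [0.4591 0.0468 0.0385] yaw -2.24 w 0.0160 F [ 10.7  -0.5 -12.3] j [ 0.1   0.35 -0.4   0.82 -0.    1.71]
 d(start axes) mm [ 1.8  0.2 14.5]  d(end axes) mm [ 1.9  0.3 14.5]  rotvec [ 0.   -0.16 -0.24]
```

View pics/s22c.png

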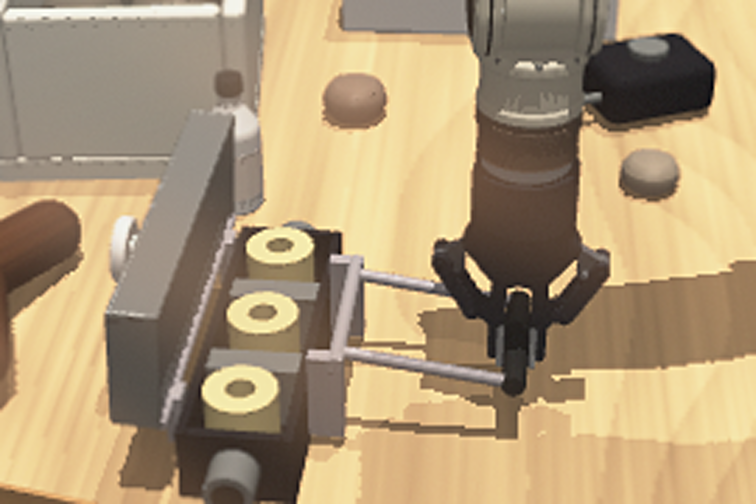

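Emit:
drive_tool(steps=[0.0002, 0, -0.002, 0, 0, 0, 1, 0.0002, 0, -0.002, 0, 0, 0, 1, 0, 0, -0.002, 0, 0, 0, 1, 0, 0, -0.002, 0, 0, 0, 1, 0, 0, -0.002, 0, 0, 0, 1, 0, 0, -0.002, 0, 0, 0, 1, 0, 0, -0.002, 0, 0, 0, 1, 0, 0, -0.002, 0, 0, 0, 1])

```text
clock: 40.9
eef_pos: [0.4581, 0.0468, 0.1266]
tool_rot: [1.0, -0.019, -0.0, 0.0]
ft_force: [8.0, -1.2, -10.6]
grip_width: 0.0158
```

Emit:
drive_tool(steps=[0.0002, 0, -0.002, 0, 0, 0, 1, 0.0002, 0, -0.002, 0, 0, 0, 1, 0.0002, 0, -0.002, 0, 0, 0, 1, 0.0002, 0, -0.002, 0, 0, 0, 1, 0.0002, 0, -0.002, 0, 0, 0, 1, 0.0002, 0, -0.002, 0, 0, 0, 1, 0.0002, 0, -0.002, 0, 0, 0, 1, 0.0002, 0, -0.002, 0, 0, 0, 1])

```text
clock: 41.57
eef_pos: [0.4586, 0.0468, 0.1427]
tool_rot: [1.0, -0.019, -0.001, -0.0]
ft_force: [4.5, 0.8, -10.6]
grip_width: 0.0159
```

```bash
python3 - <<'E'
from h import *
go([.461,.0465,.024],-2)
save('side','s23')
i=cv2.imread('pics/s23.png')[150:330,190:460]
cv2.imwrite('pics/s23c.png',cv2.resize(i,None,fx=2.8,fy=2.8,interpolation=2))
E
```

```text
clock 41.57 tip now [0.4586 0.0468 0.0701] yaw -2.23 w 0.0159 F [  4.5   0.8 -10.6] j [ 0.1   0.31 -0.36  0.91  0.    1.71]
 d(start axes) mm [ 2.5  0.2 46. ]  d(end axes) mm [ 2.4  0.2 46.1]  rotvec [-0.    0.16 -0.23]
```

View pics/s23c.png

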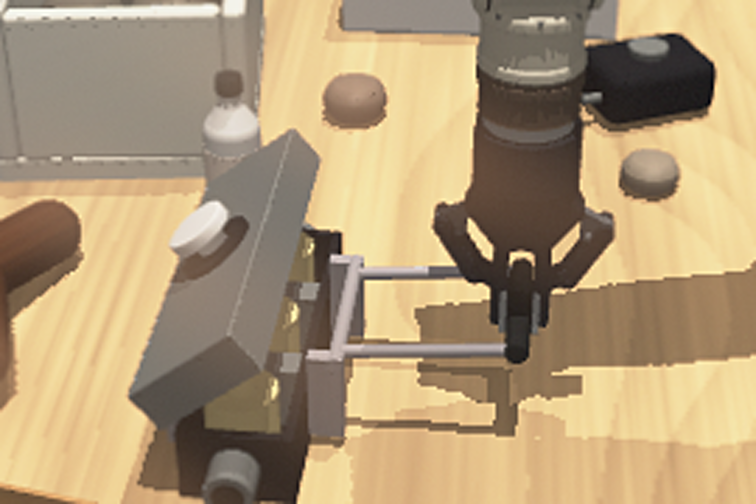

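Emit:
drive_tool(steps=[0.0003, 0, -0.0018, 0, 0, 0, 1, 0.0003, 0, -0.0018, 0, 0, 0, 1, 0.0003, 0, -0.0018, 0, 0, 0, 1, 0.0003, 0, -0.0018, 0, 0, 0, 1, 0.0003, 0, -0.0018, 0, 0, 0, 1, 0.0003, 0, -0.0018, 0, 0, 0, 1, 0.0003, 0, -0.0018, 0, 0, 0, 1, 0.0003, 0, -0.0018, 0, 0, 0, 1])

```text
clock: 42.28
eef_pos: [0.4607, 0.0467, 0.1577]
tool_rot: [1.0, -0.019, -0.001, -0.0]
ft_force: [-2.4, 1.7, -8.3]
grip_width: 0.0159
```

Emit:
drive_tool(steps=[0.0003, 0, -0.001, 0, 0, 0, 1, 0.0003, 0, -0.001, 0, 0, 0, 1, 0.0003, 0, -0.001, 0, 0, 0, 1, 0.0003, 0, -0.001, 0, 0, 0, 1])

```text
clock: 42.62
eef_pos: [0.4616, 0.0467, 0.1618]
tool_rot: [1.0, -0.019, -0.002, -0.0]
ft_force: [-6.7, 0.7, -3.5]
grip_width: 0.016
```

```bash
python3 - <<'E'
from h import *
go([.461,.0465,.024],-2)
save('side','s24')
i=cv2.imread('pics/s24.png')[150:330,190:460]
cv2.imwrite('pics/s24c.png',cv2.resize(i,None,fx=2.8,fy=2.8,interpolation=2))
E
```

```text
clock 42.62 tip now [0.4616 0.0467 0.0892] yaw -2.22 w 0.0160 F [-6.7  0.7 -3.5] j [ 0.1   0.29 -0.33  0.96  0.    1.71]
 d(start axes) mm [-0.3  0.2 65.2]  d(end axes) mm [-0.6  0.2 65.2]  rotvec [ 0.    0.2  -0.22]
```

View pics/s24c.png

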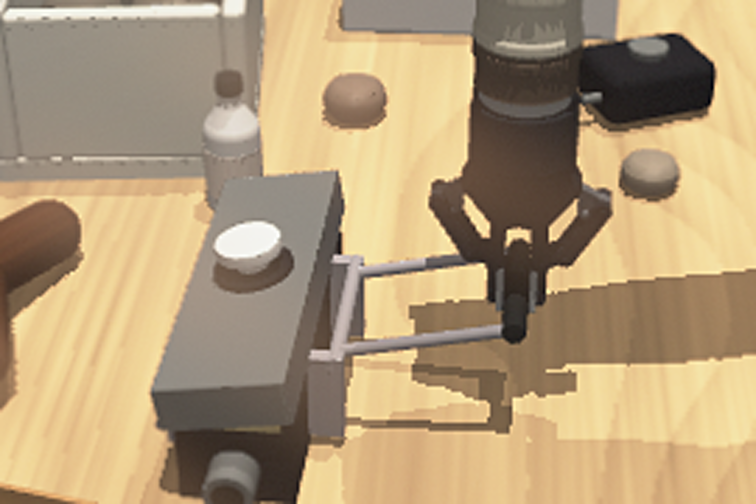

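Emit:
drive_tool(steps=[0, 0, -0.001, 0, 0, 0, 1, 0, 0, -0.001, 0, 0, 0, 1, 0, 0, -0.001, 0, 0, 0, 1, 0, 0, -0.001, 0, 0, 0, 1, 0, 0, 0, 0, 0, 0, 1])

```text
clock: 43.08
eef_pos: [0.4625, 0.0467, 0.1662]
tool_rot: [1.0, -0.019, -0.001, -0.0]
ft_force: [-8.5, 1.4, -1.2]
grip_width: 0.0161
```

```bash
python3 - <<'E'
from h import *
go([.461,.0465,.024],-2)
save('side','s25')
i=cv2.imread('pics/s25.png')[150:330,190:460]
cv2.imwrite('pics/s25c.png',cv2.resize(i,None,fx=2.8,fy=2.8,interpolation=2))
E
```

```text
clock 43.08 tip now [0.4625 0.0467 0.0936] yaw -2.23 w 0.0161 F [-8.5  1.4 -1.2] j [ 0.1   0.28 -0.32  0.97  0.    1.71]
 d(start axes) mm [-1.4  0.2 69.6]  d(end axes) mm [-1.5  0.2 69.6]  rotvec [ 0.    0.08 -0.23]
```

View pics/s25c.png

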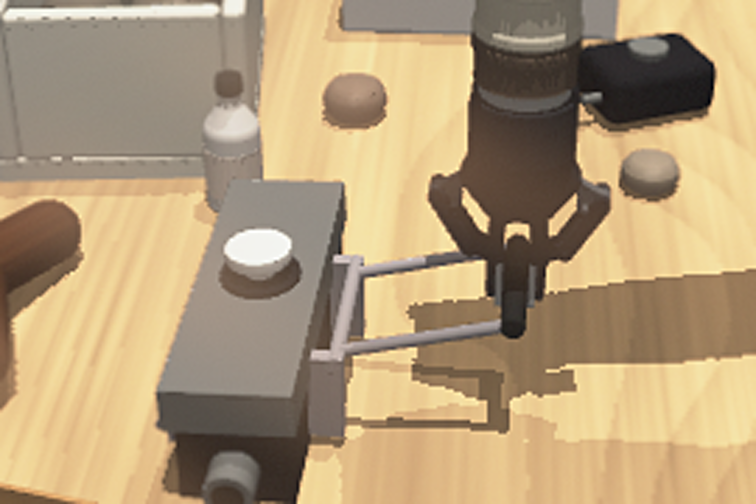

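Emit:
drive_tool(steps=[0, 0, -0.001, 0, 0, 0, 1, 0, 0, -0.001, 0, 0, 0, 1, 0, 0, -0.001, 0, 0, 0, 1, 0, 0, -0.001, 0, 0, 0, 1, 0, 0, 0, 0, 0, 0, 1])

```text
clock: 43.55
eef_pos: [0.4627, 0.0467, 0.1675]
tool_rot: [1.0, -0.019, -0.001, 0.0]
ft_force: [1.3, 1.3, -26.3]
grip_width: 0.0158
```

```bash
python3 - <<'E'
from h import *
go([.461,.0465,.024],-2)
save('side','s26')
i=cv2.imread('pics/s26.png')[150:330,190:460]
j=cv2.imread('pics/s1.png')[150:330,190:460]
cv2.imwrite('pics/s26c.png',cv2.resize(np.hstack([i,j]),(800,267)))
E
```

```text
clock 43.55 tip now [0.4627 0.0467 0.0949] yaw -2.23 w 0.0158 F [  1.3   1.3 -26.3] j [ 0.1   0.28 -0.32  0.97  0.    1.71]
 d(start axes) mm [-1.5  0.2 70.9]  d(end axes) mm [-1.7  0.2 70.9]  rotvec [ 0.01  0.15 -0.23]
```

View pics/s26c.png

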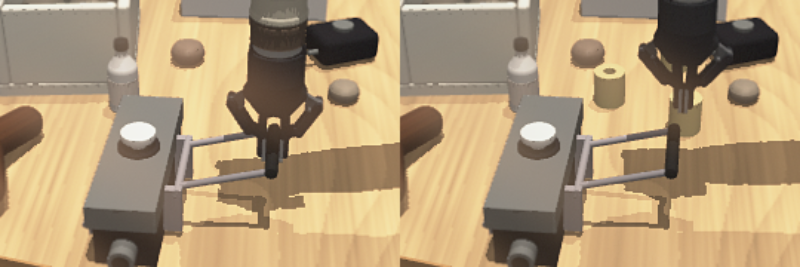

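Emit:
drive_tool(steps=[0, 0, 0, 0, 0, 0, -0.2, 0, 0, 0, 0, 0, 0, -0.2, 0, 0, 0, 0, 0, 0, -0.2, 0, 0, 0, 0, 0, 0, -0.2, 0, 0, -0.015, 0, 0, 0, -0.2, 0, 0, -0.03, 0, 0, 0, -0.2, 0, 0, -0.03, 0, 0, 0, -0.2, 0, 0, -0.02, 0, 0, 0, -0.2])

```text
clock: 44.27
eef_pos: [0.4648, 0.0466, 0.2692]
tool_rot: [1.0, -0.02, 0.004, -0.0]
ft_force: [0.4, -0.1, 0.2]
grip_width: 0.0509
```

```bash
python3 - <<'E'
from h import *
go([.647,.040,.16],-2)
p,d=save('top','t27');P=cloud('top',d);save('side','s27')
m=np.zeros((480,640),bool);m[235:275,295:365]=True;m&=(P[...,2]>.08)&(P[...,0]<.47); q=P[m];print(len(q)and (q.mean(0),q[:,2].max()))
m=np.zeros((480,640),bool);m[160:215,262:395]=True;m&=(np.abs(P[...,2]-.101)<.006);q=P[m];print(len(q),np.median(q[:,2]))
E
```

```text
clock 44.27 tip now [0.4648 0.0466 0.1966] yaw -2.24 w 0.0509 F [ 0.4 -0.1  0.2] j [ 0.1   0.19 -0.15  1.22 -0.    1.71]
 d(start axes) mm [182.1  -0.5  37.9]  d(end axes) mm [182.4   0.3  36.6]  rotvec [-0.03 -0.4  -0.24]
(array([0.41786451, 0.04156084, 0.65527947]), np.float64(0.6708687002477975))
3750 0.10084497835531611
```

Emit:
drive_tool(steps=[0.015, 0, 0, 0, 0, 0, 1, 0.03, 0, 0, 0, 0, 0, 1, 0.035, 0, 0, 0, 0, 0, 1, 0.035, 0, 0, 0, 0, 0, 1, 0.035, 0, 0, 0, 0, 0, 1, 0.02, 0, 0, 0, 0, 0, 1, 0.01, 0, 0, 0, 0, 0, 1, 0, 0, 0, 0, 0, 0, 1])

```text
clock: 45.03
eef_pos: [0.6452, 0.0393, 0.2639]
tool_rot: [1.0, -0.02, 0.001, 0.0]
ft_force: [-1.1, 0.3, 0.0]
grip_width: -0.0001
```

```bash
python3 - <<'E'
from h import *
go([.647,.040,.13],-2)
E
```

```text
clock 45.03 tip now [0.6452 0.0393 0.1913] yaw -2.27 w -0.0001 F [-1.1  0.3  0. ] j [ 0.06  0.55  0.37  1.38 -0.    1.67]
 d(start axes) mm [ 1.7 -0.8 61.3]  d(end axes) mm [ 1.8 -0.8 61.3]  rotvec [ 0.01 -0.08 -0.27]
```

View pics/s27.png

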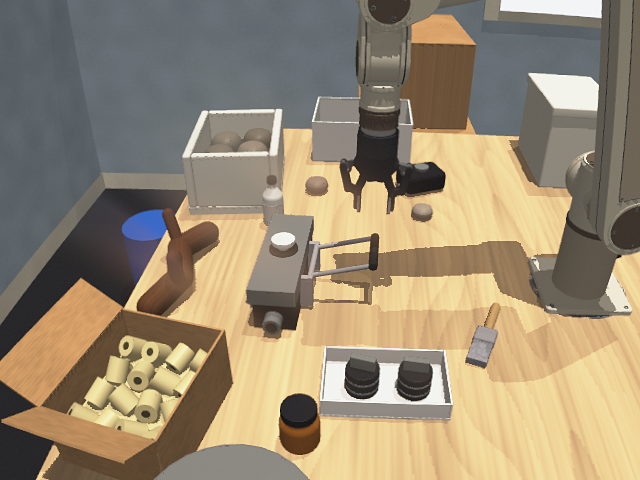

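Lid shut, pedal up, knob up at (283,241). Now press the knob.

Emit:
drive_tool(steps=[0.0015, 0, 0.02, 0, 0, 0, 1, 0, 0, 0.025, 0, 0, 0, 1, 0, 0, 0.012, 0, 0, 0, 1, 0, 0, 0.004, 0, 0, 0, 1, 0, 0, 0.003, 0, 0, 0, 1, 0, 0, 0.002, 0, 0, 0, 1, 0, 0, 0.002, 0, 0, 0, 1, 0, 0, 0.002, 0, 0, 0, 1])

```text
clock: 45.7
eef_pos: [0.6447, 0.0396, 0.197]
tool_rot: [1.0, -0.019, 0.001, -0.0]
ft_force: [-4.0, -0.1, 4.0]
grip_width: 0.0002
```

Emit:
drive_tool(steps=[0, 0, 0.001, 0, 0, 0, 1, 0, 0, 0.001, 0, 0, 0, 1, 0, 0, 0, 0, 0, 0, 1])

```text
clock: 45.95
eef_pos: [0.6447, 0.0396, 0.1937]
tool_rot: [1.0, -0.019, 0.001, -0.0]
ft_force: [-2.7, 0.7, 4.7]
grip_width: 0.0004
```

Emit:
drive_tool(steps=[0, 0, 0.001, 0, 0, 0, 1, 0, 0, 0.001, 0, 0, 0, 1, 0, 0, 0.001, 0, 0, 0, 1, 0, 0, 0, 0, 0, 0, 1])

```text
clock: 46.28
eef_pos: [0.6447, 0.0396, 0.1906]
tool_rot: [1.0, -0.019, 0.001, -0.0]
ft_force: [-3.7, -0.1, 6.6]
grip_width: 0.0004
```

Emit:
drive_tool(steps=[0, 0, 0.001, 0, 0, 0, 1, 0, 0, 0.001, 0, 0, 0, 1, 0, 0, 0, 0, 0, 0, 1])

```text
clock: 46.53
eef_pos: [0.6447, 0.0396, 0.1905]
tool_rot: [1.0, -0.019, 0.001, -0.0]
ft_force: [-7.3, 0.1, 14.4]
grip_width: 0.0001
```

Stopped at tip z ≈ 0.118 with the force rising. One more nudge to be sure, then retreat.

Emit:
drive_tool(steps=[0, 0, 0.001, 0, 0, 0, 1, 0, 0, 0.001, 0, 0, 0, 1, 0, 0, 0, 0, 0, 0, 1])

```text
clock: 46.78
eef_pos: [0.6447, 0.0396, 0.1904]
tool_rot: [1.0, -0.019, 0.002, -0.0]
ft_force: [-9.7, -1.3, 21.9]
grip_width: 0.0003
```

Emit:
drive_tool(steps=[0, 0, -0.01, 0, 0, 0, 1, 0, 0, -0.03, 0, 0, 0, 1, 0, 0, -0.035, 0, 0, 0, 1, -0.035, 0, 0, 0, 0, 0, 1, -0.038, 0, 0, 0, 0, 0, 1, -0.038, 0, 0, 0, 0, 0, 1, -0.038, 0, 0, 0, 0, 0, 1, -0.038, 0, 0, 0, 0, 0, 1])

```text
clock: 47.45
eef_pos: [0.4565, 0.0469, 0.2602]
tool_rot: [1.0, -0.02, 0.0, -0.0]
ft_force: [0.8, 1.1, 2.1]
grip_width: -0.0001
```

Emit:
drive_tool(steps=[-0.02, 0.03, 0, 0, 0, 0, 1, -0.02, 0.035, 0, 0, 0, 0, 1, -0.02, 0.035, 0, 0, 0, 0, 1, 0, 0.04, 0, 0, 0, 0, 1, 0, 0.04, 0, 0, 0, 0, 1, 0, 0.02, 0, 0, 0, 0, 1, 0, 0, 0, 0, 0, 0, 1, 0, 0, 0, 0, 0, 0, 1])

```text
clock: 48.12
eef_pos: [0.3901, -0.1517, 0.2606]
tool_rot: [1.0, -0.021, 0.0, -0.0]
ft_force: [0.5, 0.3, -1.0]
grip_width: 0.0002
```

```bash
python3 - <<'E'
from h import *
go([.461,.0465,.1],-2)
p,d=save('top','t30');P=cloud('top',d);save('side','s30')
m=np.zeros((480,640),bool);m[235:275,295:365]=True;m&=(P[...,2]>.03)&(P[...,0]<.47)&(P[...,2]<.2); q=P[m];print('bar',q.mean(0),np.percentile(q[:,2],90))
m=np.zeros((480,640),bool);m[160:200,310:350]=True;m&=(P[...,2]>.111);q=P[m];print('knob',len(q),np.median(q,0))
m=np.zeros((480,640),bool);m[160:215,262:395]=True;m&=(np.abs(P[...,2]-.101)<.006);q=P[m];print('lid',np.median(q[:,2]))
z=np.load('/tmp/t0.npz');P=cloud('top',z['d']);m=np.zeros((480,640),bool);m[235:275,295:365]=True;m&=(P[...,2]>.03)&(P[...,0]<.47); q=P[m];print('bar0',q.mean(0),np.percentile(q[:,2],90))
i=cv2.imread('pics/s30.png')[150:400,190:460];j=cv2.imread('pics/t30.png')[130:340,150:420]
cv2.imwrite('pics/b30.png',np.hstack([cv2.resize(i,(400,370)),cv2.resize(j,(400,311+59))]))
E
```

```text
clock 48.12 tip now [ 0.3901 -0.1517  0.188 ] yaw -2.40 w 0.0002 F [ 0.5  0.3 -1. ] j [-0.37  0.11 -0.28  1.19  0.    1.24]
 d(start axes) mm [  62.4 -201.    88. ]  d(end axes) mm [  63.9 -200.5   88. ]  rotvec [-0.01 -0.03 -0.4 ]
bar [0.46051977 0.04392758 0.11492214] 0.11915712357152847
knob 319 [0.64763244 0.04006789 0.11774569]
lid 0.10096036783443554
bar0 [0.46054433 0.04402596 0.11491434] 0.11943159545912546
```

View pics/b30.png

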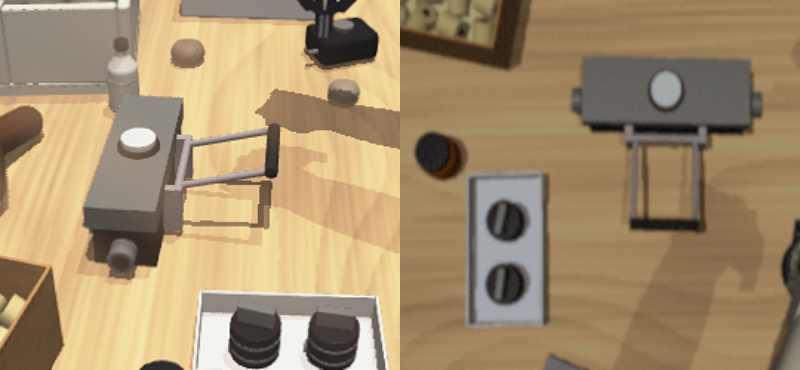

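```bash
python3 -c "
from h import *
print(job_done())"
```

```text
the job is handed in; nothing more can be done
None
```

The job is finished and handed in at about 48 s on the robot's clock, and every last check agreed.

**What I did:**
- Pressed the pedal fully down, which raised the lid.
- Moved both spent cartridges into the white tray.
- Put all three media cylinders into pockets of their own.
- Gripped the pedal bar and eased it up over about 4 s to its stop, then pushed the seal knob home.

**What the last checks showed:**

| Item | Reading | Meaning |
|---|---|---|
| Media tops, just before closing | 70 mm above the table, all three | Right down on the pocket floors |
| Lid top | 101 mm | Shut |
| Pedal bar | Same height as at the start | Fully up |
| Seal knob top | 117.7 mm (118 expected); it had stopped moving under 22 N | Fully home |

- **Cartridges:** both stand upright in the tray.
- **Bystanders:** the stones, bottle and jar showed no visible change in the pictures; I did not re-measure them.
- **Robot:** it ended clear of everything.
- **Disturbances:** I saw no cylinder knocked aside and no slackening of the grip.

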